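# Re-use the drill bushes of a worn template

### The arm

A 6-joint arm with a two-finger parallel gripper is mounted at the origin on the work surface. World frame = base frame: x ahead of the robot, y to its left, z up, the work surface at z = 0. Lengths are in m, angles in rad, forces in N, time in s.
With the tool pointing down it reaches from about 0.375 to 0.9 m from the base axis. Payload 3.1 kg.
Tool frame: the origin (TCP) lies where the fingers leave the gripper's body, on its centre line; the fingertips stand 73 mm ahead of it and the grasp point (between the pads) lies 54 mm ahead of it; z points along the fingers, y is the line along which they close (so a half turn about z gives the same grasp; the last joint's range is limited). The gripper opens to 85 mm and grips with 20 to 120 N. Pads are 22 mm wide; open, the fingers measure 114 mm over their backs; the gripper's body (76 mm by 85 mm) begins 54 mm behind the grasp point. The pads swing forward as they close: fully open they stand 13 mm farther back than shut.
Start: joints at [1.016, 0.527, 1.433, -0, 1.181, -0.178], TCP at [0.23, 0.581, 0.304] pointing down, gripper open.
Joint ranges: [-3.08, 3.08], [-0.75, 2.2], [0.22, 2.44], [-1.43, 4.57], [0, 2.65], [-2.85, 2.85]. Speed limits (rad/s): [2.79, 2.79, 3.14, 3.14, 3.14, 3.14].

### API

Orientations are given as a unit quaternion [x, y, z, w].
In Python, from station import manip gives the robot as it stands.
- The arm moves only by the shell command python3 -m crank 'ROWS' [FORCE]. ROWS is JSON, a list of rows, each an object with "dp": the shift along the tool's x, y, z normalised to -1 to 1, where 1 is 50 cm, a list of three; "delta_rot": the turn, a rotation vector about the tool's x, y, z normalised to -1 to 1, where 1 is 2 pi rad, a list of three; "fingers": the opening, from -1 (shut) to 1 (fully open). A call has 1 to 12 rows; each row shifts and turns the commanded pose from where the row before left it, along the tool's axes as they then stand; what a row does not reach is not made up. A row lasts 1/12 s, in which the tool goes at most 41.7 mm and 7.16 degrees, less where a joint would pass 70% of its speed; a pose out of reach is approached as far as the arm can. A call with a number of a shift or a turn outside -1 to 1 is refused whole. A call with a gripper value outside its range is refused whole. The fingers move at their own pace and stop on an object; FORCE is the grip in N (left out, the last holds). Time passes only in rows, so rows that do not move let the fingers close. It gives the time, the measured TCP pose, the force, the opening and the grip force at its end, in the units of the state.
- manip.sense(): the state, without advancing time (a new reading comes with each control period).
- manip.snapshot(name): name is "side" or "top" or "wrist"; returns (picture, depth): 420x560x3 uint8, red, green, blue; 420x560 float32, m along the optical axis (not along the pixel's ray), 0 where there is no reading.
- manip.camera_model(name): a dict with "fx", "fy", "cx", "cy" (pixels), "k1" (the pictures are not rectified: a ray, as slopes to the right and down, at radius r is drawn at 1 + k1 r^2 times it, then the intrinsics apply), "origin" and "attitude" of the camera in the world. Camera axes: x right, y up, looking along -z (the intrinsics and any distortion apply to the point x, -y, -z); pixel columns grow to the right and rows downward; lengths in m; the calibration is good to about 2 mm. A picture is of the moment at which its call begins: read the wrist's pose just before it. camera_model takes no time and is no camera call; for the wrist camera it gives the pose at the moment of the call.
- manip.sign_off(): hands the job in; it is judged then, once.
The state is a dict: "t": time; "q": joint angles; "qd": joint speeds; "tau": joint torques, N m; "tcp_pos": TCP position; "tool_rot": TCP orientation; "force": force on the tool from outside, world axes, zero at the start; "ft_torque": the same for the moment, N m; "finger_gap": opening from 0.0 (shut) to 1.0 (fully open); "gripper_force": force on a finger pad.
Only numpy, scipy, OpenCV 4.12 (cv2) and the standard library are available. Lean on these libraries where they do the work, as an engineer would, in place of code of your own. Each camera call takes 0.05 s, during which the arm holds its last target. There are 200 camera calls.

### The job

Move the steel drill bushes from the worn dark template to the new light one: push the ejector down through each small hole that has a bush under it until that bush drops into the tray below, then put the ejector back upright in its block. Swing the hold-down bar aside, lift the emptied old template out of the stand and lay it flat on the middle of the black rubber mat, then drop the bushes one by one into bores of the new template, any bush in any bore, each fully home and flush with the top. Use only the ejector on the bushes while the old template still lies over them, and leave the other things on the bench where they are.

Things in the scene. Friction and masses are not known exactly. Their poses are not given: they have to be found in the camera images.
- stand: fixed knock-out stand: plywood tray 288 x 136 mm, x along it, origin under its centre on the bench. Felt floor at z = 6 mm; rims along the long sides (y = +-62 to 68 mm) to z = 12 mm; bearers across the ends from |x| = 114 mm out, tops at z = 30 mm, with cheeks to z = 40 mm that cradle the old template with 2 mm play. A post 36 x 30 mm at x = 72, y = 95 mm, to z = 57 mm, carries the hold-down
- holddown (a joint): aluminium hold-down bar 93 x 16 x 8 mm, swivelling level on the post of the stand (axis at x = 72, y = 95 mm), its underside 1.5 mm above the old template. 0: it lies across the template between its last two bores; it grows, clockwise from above, to 2.1 rad as the bar swings aside by way of the stand's -x; past 1.3 rad the template can be lifted out. Stays where it is left; 1 to 2 N at the knob moves it
- knob (a point): middle of the black knob on the hold-down bar, 60 mm from the swivel axis: an upright stub 18 mm thick and 16 mm high, its middle 75.5 mm above the bench, its top at 83.5 mm, the bar's top at 65.5 mm
- old_template: worn dark-brown wooden bar 268 x 60 x 26 mm, loose, 0.45 kg, lying in the stand bottom side up, underside 30 mm above the bench. Origin: centre of the face now down; x along it, z up. Five bores at x = -96, -48, 0, 48, 96 mm, 30.6 mm wide, open downwards; on top a 4 mm lip leaves a 20 mm hole over each. Two small spring balls at each bore's mouth hold a bush up against the lip
- bush1: steel drill bush, 28 mm across, 20 mm high, 10 mm hole, 2 mm chamfers, 80 g, both ends alike. Origin: its centre; z its axis. Starts in bore 1 of the old template, or is absent, the bore empty. It resists the ejector with 5 to 8 N pushed slowly, 15 N at 30 mm/s; pushed on until its top is 26 mm below the template's top face, it drops the last 4 mm and stands on the tray floor, its top 4 mm under the template
- bush2: steel drill bush, 28 mm across, 20 mm high, 10 mm hole, 2 mm chamfers, 80 g, both ends alike. Origin: its centre; z its axis. Starts in bore 2 of the old template, or is absent, the bore empty. It resists the ejector with 5 to 8 N pushed slowly, 15 N at 30 mm/s; pushed on until its top is 26 mm below the template's top face, it drops the last 4 mm and stands on the tray floor, its top 4 mm under the template
- bush3: steel drill bush, 28 mm across, 20 mm high, 10 mm hole, 2 mm chamfers, 80 g, both ends alike. Origin: its centre; z its axis. Starts in bore 3 of the old template, or is absent, the bore empty. It resists the ejector with 5 to 8 N pushed slowly, 15 N at 30 mm/s; pushed on until its top is 26 mm below the template's top face, it drops the last 4 mm and stands on the tray floor, its top 4 mm under the template
- bush4: steel drill bush, 28 mm across, 20 mm high, 10 mm hole, 2 mm chamfers, 80 g, both ends alike. Origin: its centre; z its axis. Starts in bore 4 of the old template, or is absent, the bore empty. It resists the ejector with 5 to 8 N pushed slowly, 15 N at 30 mm/s; pushed on until its top is 26 mm below the template's top face, it drops the last 4 mm and stands on the tray floor, its top 4 mm under the template
- bush5: steel drill bush, 28 mm across, 20 mm high, 10 mm hole, 2 mm chamfers, 80 g, both ends alike. Origin: its centre; z its axis. Starts in bore 5 of the old template, or is absent, the bore empty. It resists the ejector with 5 to 8 N pushed slowly, 15 N at 30 mm/s; pushed on until its top is 26 mm below the template's top face, it drops the last 4 mm and stands on the tray floor, its top 4 mm under the template
- ejector: ejector: a steel rod 14 mm thick and 58 mm long, flat ended, under a square red handle 24 x 24 mm and 64 mm long, its flats across x and y; about 0.14 kg. Origin: on the axis where rod and handle meet; z up along the handle, so the rod's end is at z = -58 mm and the handle's top at z = +64 mm. Starts upright in the punch block
- socket (a point): mouth of the ejector's hole (18 mm wide, through) in the top of the fixed light wood punch block (64 x 150 x 62 mm, its length along this point's y), 62 mm above the bench. Two short punches stand in the block 70 and 96 mm from here towards +y, up to 86 mm above the bench. With the ejector home, its handle rests on the block and its origin lies on this point
- mat: black rubber bench mat 320 x 140 x 3 mm, fixed, x along its length, origin at the centre of its underside
- new_template: new light plywood drilling template, a bar 268 x 60 x 26 mm held between short aluminium bench dogs (14 mm high), fixed, x along its length, origin at the centre of its underside; five bores in a row, 30.6 mm wide and 20 mm deep, opening upwards, so that a bush fully home is flush with the top face
- new_bore1 (a point): centre of the mouth of bore 1 of the new template, on its top face 26 mm above the bench (x = -96 mm in its frame). A bush fully home has its centre 10 mm below this point
- new_bore2 (a point): centre of the mouth of bore 2 of the new template, on its top face 26 mm above the bench (x = -48 mm in its frame). A bush fully home has its centre 10 mm below this point
- new_bore3 (a point): centre of the mouth of bore 3 of the new template, on its top face 26 mm above the bench (x = 0 mm in its frame). A bush fully home has its centre 10 mm below this point
- new_bore4 (a point): centre of the mouth of bore 4 of the new template, on its top face 26 mm above the bench (x = 48 mm in its frame). A bush fully home has its centre 10 mm below this point
- new_bore5 (a point): centre of the mouth of bore 5 of the new template, on its top face 26 mm above the bench (x = 96 mm in its frame). A bush fully home has its centre 10 mm below this point
- square: bystander: try square, wooden stock 110 mm and steel blade 150 mm, lying flat; origin under the stock
- tape: bystander: yellow tape measure 65 x 35 x 60 mm; origin at the centre of its underside
- glue: bystander: white glue bottle, 52 mm wide, 95 mm high, blue cap; origin at the centre of its underside
- gauge: bystander: wooden marking gauge, stem 190 mm; origin under its head

How it is judged:
By the outcome, as a careful person would: the job done as asked, in the order asked, and still so for the second after the job is handed in, with the robot touching nothing.
Of bush1, bush2, bush3, bush4, bush5 only 3 to 5 are there at a start; the rules pass over those that are not, and their reading is None.
At some moment in a run one of bush1, bush2, bush3, bush4, bush5 may be knocked a few centimetres aside while the robot is not near it.
It also fails if it takes over 210 s, if anything falls off the work surface, if the arm or the gripper's body presses on something with over 40 N, if the wrist force passes 120 N, or if a joint passes its speed limit or range.

## Working session

There is one attempt and no reset: what is moved stays moved. The work goes in short steps, Python scripts to look and compute and a shell command to move; the robot and the scene stay as the last step left them, time stands still between calls to the robot, and variables do not carry over. Pictures are saved under pics/ and viewed, at most 14 in all, crops included, and the job is handed in when it is done.

```bash
mkdir -p pics; ls; cat > h.py <<'E'
import numpy as np, cv2
from scipy.spatial.transform import Rotation as R
from station import manip
def snap(n,f=None):
    m=manip.camera_model(n); p,d=manip.snapshot(n)
    if f: cv2.imwrite('pics/'+f,p[:,:,::-1])
    return p,d,m
def Rm(m):
    a=np.array(m['attitude'],float)
    return R.from_quat(a).as_matrix() if a.size==4 else a.reshape(3,3)
def rays(m,px):
    px=np.atleast_2d(np.array(px,float))
    x=(px[:,0]-m['cx'])/m['fx']; y=(px[:,1]-m['cy'])/m['fy']
    u,v=x.copy(),y.copy()
    for _ in range(20):
        s=1+m['k1']*(u*u+v*v); u=x/s; v=y/s
    return np.stack([u,-v,-np.ones_like(u)],1)@Rm(m).T
def onz(m,px,z):
    r=rays(m,px); o=np.array(m['origin']); return o+r*((z-o[2])/r[:,2])[:,None]
def cloud(m,d):
    h,w=d.shape; v,u=np.mgrid[:h,:w]
    r=rays(m,np.stack([u.ravel(),v.ravel()],1))
    return (np.array(m['origin'])+r*d.ravel()[:,None]).reshape(h,w,3)
def proj(m,P):
    c=(np.atleast_2d(P)-np.array(m['origin']))@Rm(m); u=c[:,0]/-c[:,2]; v=-c[:,1]/-c[:,2]
    s=1+m['k1']*(u*u+v*v); return np.stack([u*s*m['fx']+m['cx'],v*s*m['fy']+m['cy']],1)
E
python3 - <<'E'
from h import *
s=manip.sense(); print(s)
for n in('top','side','wrist'):
    p,d,m=snap(n,n+'0.png'); print(n,m,(d>0).mean())
E
```

```text
pics
{'t': 0.0, 'q': array([ 1.01548784e+00,  5.28462393e-01,  1.43392052e+00, -1.50514183e-05,
        1.18140017e+00, -1.78500110e-01]), 'qd': array([ 0.00114403, -0.00089117,  0.00122269, -0.00032841, -0.00130683,
        0.00071868]), 'tau': array([-9.33704396e-04, -4.42351449e+01, -1.78026670e+01, -1.99870015e-04,
        8.47806805e-03,  2.53084742e-06]), 'tcp_pos': array([0.2296419 , 0.58066981, 0.30292997]), 'tool_rot': array([ 1.87288635e-01,  9.82304315e-01, -1.02481774e-03, -3.86388212e-04]), 'force': array([ 0.58009342, -0.24666993, -0.2114175 ]), 'ft_torque': array([-0.02088907, -0.02984527, -0.03575513]), 'gripper_force': 0.0, 'finger_gap': 1.0020108252701747}
top {'fx': 387.27001478452166, 'fy': 387.27001478452166, 'cx': 278.38760943833677, 'cy': 214.60855089120022, 'k1': -0.047564162392305265, 'origin': array([ 0.39976691, -0.02409851,  0.92738207]), 'attitude': array([ 0.06251106, -0.06856563, -0.70083158,  0.70726672])} 0.9960926870748299
side {'fx': 388.5143662277436, 'fy': 388.5143662277436, 'cx': 271.11628924307763, 'cy': 214.41464306848135, 'k1': -0.013086279272719797, 'origin': array([ 0.15225341, -0.68884838,  0.64513622]), 'attitude': array([ 0.43812107, -0.12708526, -0.2281799 ,  0.86013557])} 0.9961777210884354
wrist {'fx': 302.8833522676092, 'fy': 302.8833522676092, 'cx': 280.4213316104806, 'cy': 207.9620069286449, 'k1': -0.060916248529329996, 'origin': array([0.15485009, 0.61133534, 0.37262546]), 'attitude': array([-0.13263987, -0.0891697 ,  0.55428902,  0.81683481])} 0.9961181972789116
```

View pics/top0.png

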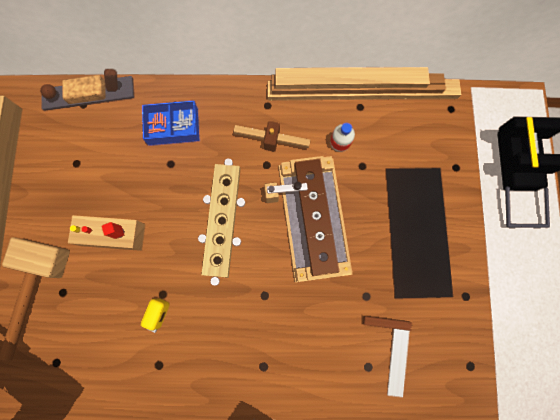

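View pics/side0.png

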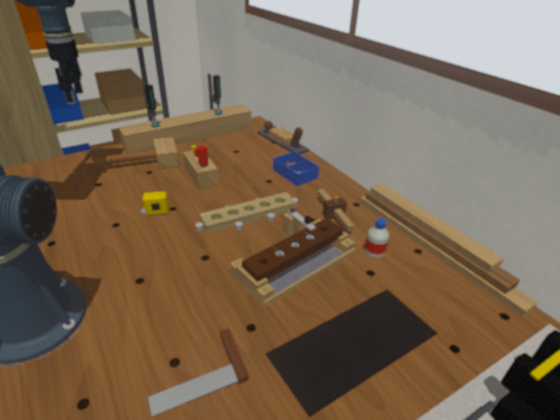

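```bash
cat > m1.py <<'E'
from h import *
p,d,m=snap('top'); C=cloud(m,d); z=C[...,2]
hsv=cv2.cvtColor(p,cv2.COLOR_RGB2HSV)
def rect(mask,name,box,zz):
    M=np.zeros(mask.shape,np.uint8); x0,y0,x1,y1=box; M[y0:y1,x0:x1]=mask[y0:y1,x0:x1]
    cs,_=cv2.findContours(M,cv2.RETR_EXTERNAL,cv2.CHAIN_APPROX_NONE); c=max(cs,key=cv2.contourArea)[:,0,:]
    P=onz(m,c,zz)[:,:2].astype(np.float32)*1000
    (cx,cy),(w,h),a=cv2.minAreaRect(P)
    if w<h: a+=90; w,h=h,w
    print(name,'c %.1f %.1f size %.0f %.0f longaxis %.1f deg; medz %.1f'%(cx,cy,w,h,a,1000*np.median(z[M>0])))
H,S,V=[hsv[...,i] for i in range(3)]
rect((V<60),'mat',(370,150,470,310),.003)
rect((z>.046)&(z<.0585)&(V<150),'old',(285,140,350,290),.056)
rect((z>.019)&(z<.032),'new',(195,160,245,280),.026)
rect((z>.105),'handle',(60,200,150,260),.126)
rect((z>.052)&(z<.072),'block',(60,200,150,260),.062)
rect((z>.058)&(z<.075),'bar',(265,170,325,205),.0655)
rect((z>.075),'knob',(265,170,325,205),.0835)
b=cv2.resize(p[145:290,195:360],None,fx=4.8,fy=4,interpolation=cv2.INTER_CUBIC); cv2.imwrite('pics/crop.png',b[:600,:,::-1])
E
python3 m1.py
```

```text
mat c 537.0 -371.6 size 317 139 longaxis 1.6 deg; medz 2.0
old c 562.8 -117.7 size 267 61 longaxis 8.6 deg; medz 55.1
new c 557.9 105.1 size 268 61 longaxis 175.5 deg; medz 25.4
handle c 516.3 325.2 size 28 28 longaxis 113.0 deg; medz 125.0
block c 519.7 367.7 size 154 65 longaxis 86.5 deg; medz 61.5
bar c 625.4 -48.4 size 94 25 longaxis 99.7 deg; medz 64.4
knob c 627.1 -72.6 size 18 16 longaxis 136.1 deg; medz 82.6
```

View pics/crop.png

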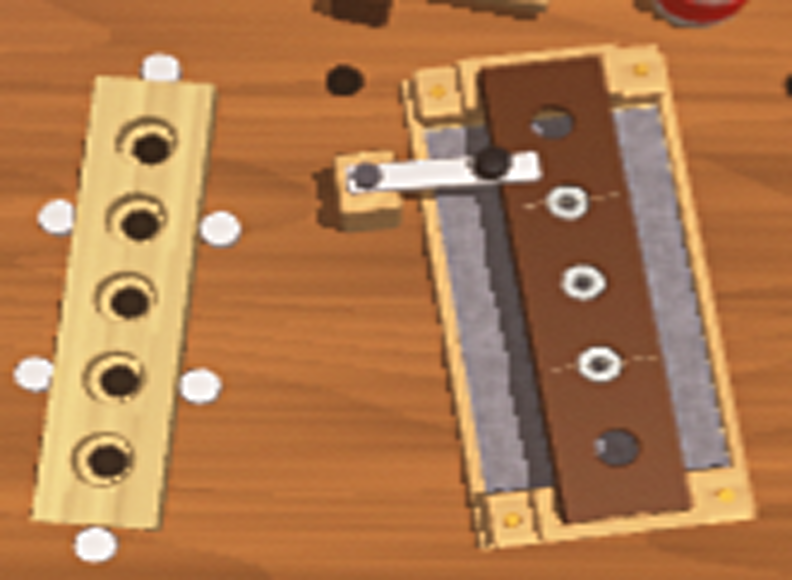

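```bash
cat >> h.py <<'E'
def plan(x,y,z,yaw=None,n=None):
    """goal TCP (mm), yaw (deg) of tool y mod 180; turn first, then shift"""
    s=manip.sense(); T=R.from_quat(s['tool_rot']); ty=T.as_matrix()[:,1]; cur=np.degrees(np.arctan2(ty[1],ty[0]))
    if yaw is None: yaw=cur
    dy=(yaw-cur+90)%180-90; t=np.radians(cur+dy)
    Yv=np.array([np.cos(t),np.sin(t),0]); Z=np.array([0,0,-1.]); G=np.stack([np.cross(Yv,Z),Yv,Z],1)
    rv=(T.inv()*R.from_matrix(G)).as_rotvec()/(2*np.pi); k=int(np.ceil(np.abs(rv).max()/0.0195))
    e=np.array([x,y,z])/1000-s['tcp_pos']; dp=G.T@e/0.5; n=n or max(1,int(np.ceil(np.linalg.norm(dp)/0.08)))
    print('t %.1f'%s['t'],'tcp',(s['tcp_pos']*1000).round(1),'yaw %.1f'%cur,'q6 %.2f'%s['q'][5],'F',s['force'].round(1),'gap %.2f'%s['finger_gap'])
    print('turn %.1f deg: %d rows of'%(dy,k),(rv/max(k,1)).round(4),'| shift',n,'rows of',(dp/n).round(4),'total',dp.round(4))
if __name__=='__main__':
    import sys; plan(*[float(a) for a in sys.argv[1:4]],*( [float(sys.argv[4])] if len(sys.argv)>4 else []))
E
python3 -m crank '[{"dp":[-0.072,-0.0266,0],"delta_rot":[0,0,0],"fingers":1},{"dp":[-0.072,-0.0266,0],"delta_rot":[0,0,0],"fingers":1},{"dp":[-0.072,-0.0266,0],"delta_rot":[0,0,0],"fingers":1},{"dp":[-0.072,-0.0266,0],"delta_rot":[0,0,0],"fingers":1},{"dp":[-0.072,-0.0266,0],"delta_rot":[0,0,0],"fingers":1},{"dp":[-0.072,-0.0266,0],"delta_rot":[0,0,0],"fingers":1},{"dp":[-0.072,-0.0266,0],"delta_rot":[0,0,0],"fingers":1},{"dp":[-0.072,-0.0266,0],"delta_rot":[0,0,0],"fingers":1},{"dp":[-0.072,-0.0266,0],"delta_rot":[0,0,0],"fingers":1},{"dp":[-0.072,-0.0266,0],"delta_rot":[0,0,0],"fingers":1},{"dp":[0,0,0],"delta_rot":[0,0,0],"fingers":1},{"dp":[0,0,0],"delta_rot":[0,0,0],"fingers":1}]' 40
python3 - <<'E'
from h import *
plan(516,325,300)
p,d,m=snap('wrist','w1.png'); C=cloud(m,d)
hsv=cv2.cvtColor(p,cv2.COLOR_RGB2HSV)
M=((C[...,2]>.118)&(C[...,2]<.135)&(hsv[...,1]>120)).astype(np.uint8)
cs,_=cv2.findContours(M,cv2.RETR_EXTERNAL,cv2.CHAIN_APPROX_NONE); c=max(cs,key=cv2.contourArea)[:,0,:]
P=(onz(m,c,.126)[:,:2]*1000).astype(np.float32); print(cv2.minAreaRect(P))
E
```

```text
t: 1.2
tcp_pos: [0.5173, 0.3233, 0.3036]
tool_rot: [0.189, 0.982, 0.0, -0.0]
force: [0.0, 0.6, -0.3]
finger_gap: 1.003
gripper_force: 0.0
t 1.2 tcp [517.3 323.3 303.6] yaw 68.2 q6 -0.81 F [ 0.   0.6 -0.3] gap 1.00
turn 0.0 deg: 1 rows of [-0.     -0.0001 -0.    ] | shift 1 rows of [0.0037 0.0022 0.0071] total [0.0037 0.0022 0.0071]
((515.7928466796875, 331.54486083984375), (24.54237174987793, 24.153820037841797), 21.769710540771484)
```

View pics/w1.png

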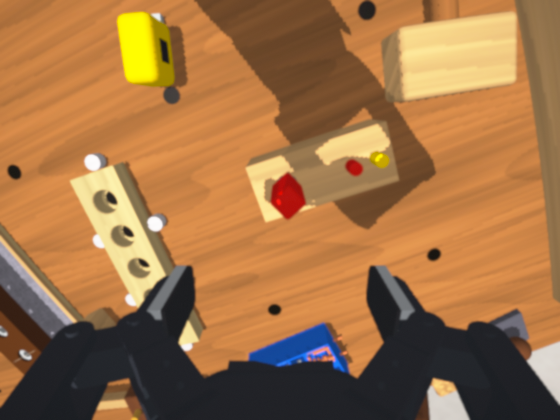

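```bash

python3 -m crank '[{"dp":[0,0,0],"delta_rot":[0,0,0.0185],"fingers":1},{"dp":[0,0,0],"delta_rot":[0,0,0.0185],"fingers":1},{"dp":[0,0,0],"delta_rot":[0,0,0.0185],"fingers":1},{"dp":[0,0,0],"delta_rot":[0,0,0.0185],"fingers":1},{"dp":[0,0,0],"delta_rot":[0,0,0.0185],"fingers":1},{"dp":[0,0,0],"delta_rot":[0,0,0.0185],"fingers":1},{"dp":[0,0,0],"delta_rot":[0,0,0.018],"fingers":1},{"dp":[0,0,0],"delta_rot":[0,0,0],"fingers":1}]' 40 >/dev/null
cat > m2.py <<'E'
from h import *
p,d,m=snap('wrist','w2.png'); C=cloud(m,d)
hsv=cv2.cvtColor(p,cv2.COLOR_RGB2HSV)
M=((C[...,2]>.118)&(C[...,2]<.135)&(hsv[...,1]>120)).astype(np.uint8)
cs,_=cv2.findContours(M,cv2.RETR_EXTERNAL,cv2.CHAIN_APPROX_NONE); c=max(cs,key=cv2.contourArea)[:,0,:]
P=(onz(m,c,.126)[:,:2]*1000).astype(np.float32); r=cv2.minAreaRect(P); print(r, c.mean(0))
print(proj(m,[[r[0][0]/1000,r[0][1]/1000,.126]]))
plan(r[0][0],r[0][1],160,21.8)
E
python3 m2.py
```

```text
((516.6505126953125, 333.00372314453125), (23.34691619873047, 24.156024932861328), 21.934024810791016) [285.54 201.61]
[[285.57537295 201.69649773]]
t 2.0 tcp [514.1 326.3 303.8] yaw 22.2 q6 -0.01 F [ 1.2 -0.6  0.3] gap 1.00
turn -0.4 deg: 1 rows of [-0.0002 -0.0001  0.0012] | shift 4 rows of [0.0026 0.0024 0.0719] total [0.0105 0.0096 0.2876]
```

```bash

python3 -m crank '[{"dp":[0.0105,0.0096,0.036],"delta_rot":[0,0,0.0012],"fingers":1},{"dp":[0,0,0.072],"delta_rot":[0,0,0],"fingers":1},{"dp":[0,0,0.072],"delta_rot":[0,0,0],"fingers":1},{"dp":[0,0,0.072],"delta_rot":[0,0,0],"fingers":1},{"dp":[0,0,0.036],"delta_rot":[0,0,0],"fingers":1},{"dp":[0,0,0],"delta_rot":[0,0,0],"fingers":1},{"dp":[0,0,0],"delta_rot":[0,0,0],"fingers":1}]' 40
python3 m2.py
python3 -m crank '[{"dp":[0,0,0],"delta_rot":[0,0,0],"fingers":-0.2},{"dp":[0,0,0],"delta_rot":[0,0,0],"fingers":-0.4},{"dp":[0,0,0],"delta_rot":[0,0,0],"fingers":-0.6},{"dp":[0,0,0],"delta_rot":[0,0,0],"fingers":-1},{"dp":[0,0,0],"delta_rot":[0,0,0],"fingers":-1},{"dp":[0,0,0],"delta_rot":[0,0,0],"fingers":-1},{"dp":[0,0,0],"delta_rot":[0,0,0],"fingers":-1},{"dp":[0,0,0],"delta_rot":[0,0,0],"fingers":-1},{"dp":[0,0,0],"delta_rot":[0,0,0],"fingers":-1}]' 60
python3 m2.py
```

```text
t: 2.55
tcp_pos: [0.5173, 0.3321, 0.1591]
tool_rot: [0.561, 0.828, -0.001, -0.001]
force: [0.7, 0.5, 0.4]
finger_gap: 1.001
gripper_force: 0.0
((516.2596435546875, 334.4561462402344), (23.43858528137207, 27.06822395324707), 21.73241424560547) [278.72330097 311.80097087]
[[278.79834426 312.64721937]]
t 2.6 tcp [518.4 332.4 160.6] yaw 21.7 q6 0.01 F [ 0.1  0.6 -0.4] gap 1.00
turn 0.1 deg: 1 rows of [ 0.0002 -0.     -0.0004] | shift 1 rows of [ 0.0053 -0.0024  0.0012] total [ 0.0053 -0.0024  0.0012]
t: 3.35
tcp_pos: [0.5183, 0.3317, 0.1607]
tool_rot: [0.562, 0.827, 0.0, 0.0]
force: [-1.2, -1.2, 5.7]
finger_gap: 0.273
gripper_force: 61.9
((517.5687866210938, 334.97491455078125), (25.587730407714844, 27.155109405517578), 21.39800453186035) [280.89430894 307.84146341]
[[280.00901293 308.63312911]]
t 3.4 tcp [518.3 331.7 160.6] yaw 21.5 q6 0.01 F [-1.  -0.3  6.2] gap 0.27
turn 0.3 deg: 1 rows of [ 0.0001 -0.     -0.0007] | shift 1 rows of [0.0066 0.0011 0.0013] total [0.0066 0.0011 0.0013]
```

View pics/w2.png

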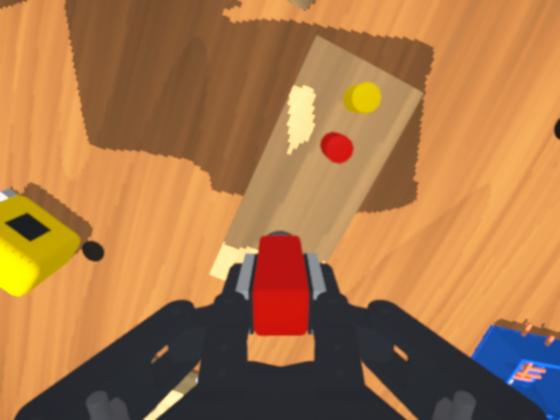

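```bash

python3 -m crank '[{"dp":[0,0,-0.03],"delta_rot":[0,0,0],"fingers":-1},{"dp":[0,0,-0.06],"delta_rot":[0,0,0],"fingers":-1},{"dp":[0,0,-0.06],"delta_rot":[0,0,0],"fingers":-1},{"dp":[0,0,-0.06],"delta_rot":[0,0,0],"fingers":-1},{"dp":[0,0,0],"delta_rot":[0,0,0],"fingers":-1}]' 
python3 -m crank '[{"dp":[-0.07,-0.02,0],"delta_rot":[0,0,0],"fingers":-1},{"dp":[-0.08,-0.0229,0],"delta_rot":[0,0,0],"fingers":-1},{"dp":[-0.08,-0.0229,0],"delta_rot":[0,0,0],"fingers":-1},{"dp":[-0.08,-0.0229,0],"delta_rot":[0,0,0],"fingers":-1},{"dp":[-0.08,-0.0229,0],"delta_rot":[0,0,0],"fingers":-1},{"dp":[-0.08,-0.0229,0],"delta_rot":[0,0,0],"fingers":-1},{"dp":[-0.08,-0.0229,0],"delta_rot":[0,0,0],"fingers":-1},{"dp":[-0.08,-0.0229,0],"delta_rot":[0,0,0],"fingers":-1},{"dp":[-0.08,-0.0229,0],"delta_rot":[0,0,0],"fingers":-1},{"dp":[-0.08,-0.0229,0],"delta_rot":[0,0,0],"fingers":-1},{"dp":[-0.08,-0.0229,0],"delta_rot":[0,0,0],"fingers":-1},{"dp":[0,0,0],"delta_rot":[0,0,0],"fingers":-1}]'
python3 - <<'E'
from h import *
plan(563,-118,265,21.6)
p,d,m=snap('wrist','w3.png')
T=manip.sense()['tool_rot'];
c=np.array([562.8,-117.7]);a=np.radians(8.6)
for k in (-96,-48,0,48,96): print(k,proj(m,[np.r_[(c+k*np.array([np.cos(a),np.sin(a)]))/1000,.056]]).round(0))
E
```

```text
t: 3.82
tcp_pos: [0.5211, 0.333, 0.2708]
tool_rot: [0.562, 0.827, 0.005, 0.003]
force: [1.2, 0.8, -0.8]
finger_gap: 0.277
gripper_force: 61.5
t: 4.82
tcp_pos: [0.5636, -0.1267, 0.2643]
tool_rot: [0.565, 0.825, -0.001, 0.003]
force: [0.7, -0.1, -0.3]
finger_gap: 0.275
gripper_force: 61.3
t 4.8 tcp [ 563.6 -126.7  264.3] yaw 21.2 q6 -0.78 F [ 0.7 -0.1 -0.3] gap 0.28
turn 0.4 deg: 1 rows of [ 0.0002  0.001  -0.0012] | shift 1 rows of [ 0.0167  0.0053 -0.0014] total [ 0.0167  0.0053 -0.0014]
-96 [[181. 166.]]
-48 [[232. 176.]]
0 [[282. 187.]]
48 [[331. 198.]]
96 [[378. 208.]]
```

View pics/w3.png

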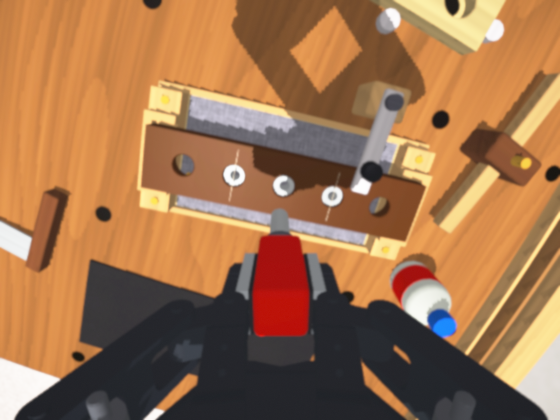

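```bash
cat > m3.py <<'E'
from h import *
p,d,m=snap('wrist')
hsv=cv2.cvtColor(p,cv2.COLOR_RGB2HSV); C=cloud(m,d)
c0=np.array([562.8,-117.7]);a=np.radians(8.6);u=np.array([np.cos(a),np.sin(a)])
br=(hsv[...,0]<20)&(hsv[...,1]>90)
E=[]
for k in (-96,-48,0,48,96):
    q=proj(m,[np.r_[(c0+k*u)/1000,.056]])[0].round().astype(int)
    s=np.zeros(br.shape,np.uint8); cv2.circle(s,tuple(int(v) for v in q),16,1,-1)
    M=((~br)&(s>0)).astype(np.uint8)
    cs,_=cv2.findContours(M,cv2.RETR_EXTERNAL,cv2.CHAIN_APPROX_NONE)
    cs=[c for c in cs if cv2.contourArea(c)>60]
    if not cs: print(k,'none');continue
    c=max(cs,key=cv2.contourArea)[:,0,:]
    P=(onz(m,c,.056)[:,:2]*1000).astype(np.float32); e,r=cv2.minEnclosingCircle(P); f=cv2.fitEllipse(P)
    print(k,'circ',np.round(e,1),round(r,1),'ell',np.round(f[0],1),np.round(f[1],1),'top-est',(c0+k*u).round(1),'zmed',1000*np.median(C[...,2][M>0]).round(4))
E
python3 m3.py
```

```text
-96 circ [ 470.7 -129.4] 8.9 ell [ 471.8 -129.3] [12.6 17.7] top-est [ 467.9 -132.1] zmed 6.0
-48 circ [ 516.6 -124.2] 11.9 ell [ 516.5 -123.3] [20.5 21.9] top-est [ 515.3 -124.9] zmed 51.4
0 circ [ 563.2 -116. ] 10.8 ell [ 563.2 -115.9] [20.7 20.8] top-est [ 562.8 -117.7] zmed 51.1
48 circ [ 610.1 -108.8] 10.9 ell [ 610.3 -108.9] [20.3 20.8] top-est [ 610.3 -110.5] zmed 51.0
96 circ [ 652.9 -101.9] 8.0 ell [ 652.2 -102.4] [ 7.5 16.3] top-est [ 657.7 -103.3] zmed 5.8999999999999995
```

```bash
python3 h.py 518 -124.3 218 21.6
```

```text
t 4.9 tcp [ 561.8 -120.5  263.8] yaw 21.3 q6 -0.78 F [-0.7  1.1 -0.8] gap 0.27
turn 0.3 deg: 1 rows of [-0.0002 -0.0002 -0.0008] | shift 2 rows of [ 0.0126 -0.0421  0.0458] total [ 0.0252 -0.0841  0.0916]
```

```bash

python3 -m crank '[{"dp":[0.013,-0.042,0.02],"delta_rot":[0,0,-0.0008],"fingers":-1},{"dp":[0.012,-0.042,0.04],"delta_rot":[0,0,0],"fingers":-1},{"dp":[0,0,0.03],"delta_rot":[0,0,0],"fingers":-1},{"dp":[0,0,0],"delta_rot":[0,0,0],"fingers":-1},{"dp":[0,0,0],"delta_rot":[0,0,0],"fingers":-1},{"dp":[0,0,0],"delta_rot":[0,0,0],"fingers":-1}]' 80 >/dev/null
python3 - <<'E'
from h import *
plan(518,-124.3,218,21.6)
p,d,m=snap('wrist'); plan(518,-124.3,218,21.6)
b=cv2.resize(p[140:350,170:390],None,fx=2.8,fy=2.8,interpolation=cv2.INTER_CUBIC); cv2.imwrite('pics/w4.png',b[:,:,::-1])
E
```

```text
t 5.4 tcp [ 519.5 -121.9  220.5] yaw 21.9 q6 -0.82 F [-0.4 -0.1 -1. ] gap 0.27
turn -0.3 deg: 1 rows of [0.0002 0.0002 0.0009] | shift 1 rows of [-0.0034 -0.0046  0.005 ] total [-0.0034 -0.0046  0.005 ]
t 5.5 tcp [ 519.8 -122.1  220.8] yaw 21.9 q6 -0.82 F [-0.2 -0.9 -1.7] gap 0.27
turn -0.3 deg: 1 rows of [0.0003 0.0003 0.0008] | shift 1 rows of [-0.0027 -0.0048  0.0056] total [-0.0027 -0.0048  0.0056]
```

View pics/w4.png

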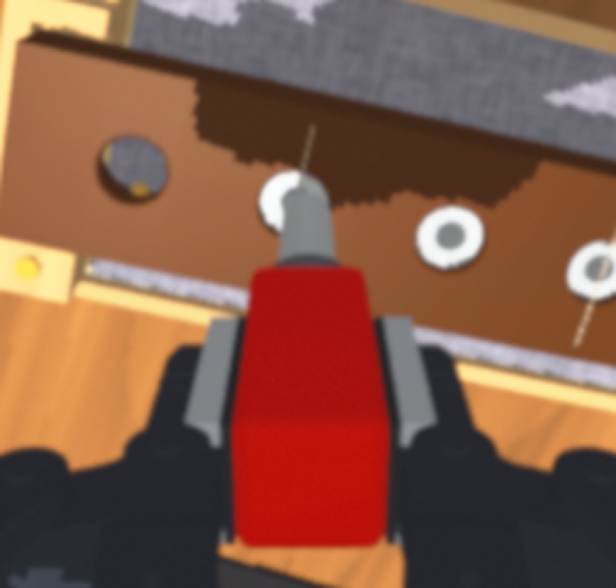

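```bash
python3 - <<'E'
from h import *
m=manip.camera_model('wrist'); 
t=onz(m,[[279.3,209.6]],.064)[0]; r=onz(m,[[274.3,212.5]],.054)[0]
T=R.from_quat(manip.sense()['tool_rot']).as_matrix()
print(t,r,(T.T@(r-t))*1000, (T.T@(t-manip.sense()['tcp_pos']))*1000)
E
```

```text
[ 0.51819053 -0.11778057  0.064     ] [ 0.51654043 -0.12483105  0.054     ] [-5.9078616  -4.18027309 10.00272525] [ 4.90971336e+00 -1.16832027e-01  1.56791682e+02]
```

```bash

python3 -m crank '[{"dp":[-0.010,-0.008,0],"delta_rot":[0.0003,0.0003,0],"fingers":-1},{"dp":[0,0,0.008],"delta_rot":[0,0,0],"fingers":-1},{"dp":[0,0,0],"delta_rot":[0,0,0],"fingers":-1},{"dp":[0,0,0],"delta_rot":[0,0,0],"fingers":-1}]' 80
python3 - <<'E'
from h import *
p,d,m=snap('wrist'); print(manip.sense()['tcp_pos'])
b=cv2.resize(p[170:250,230:340],None,fx=6,fy=6,interpolation=cv2.INTER_CUBIC); cv2.imwrite('pics/w5.png',b[:,:,::-1])
E
```

```text
t: 5.8
tcp_pos: [0.5166, -0.1288, 0.2159]
tool_rot: [0.561, 0.828, -0.0, -0.001]
force: [-0.4, 1.3, -0.9]
finger_gap: 0.271
gripper_force: 80.1
[ 0.51664455 -0.12878136  0.21596   ]
```

View pics/w5.png

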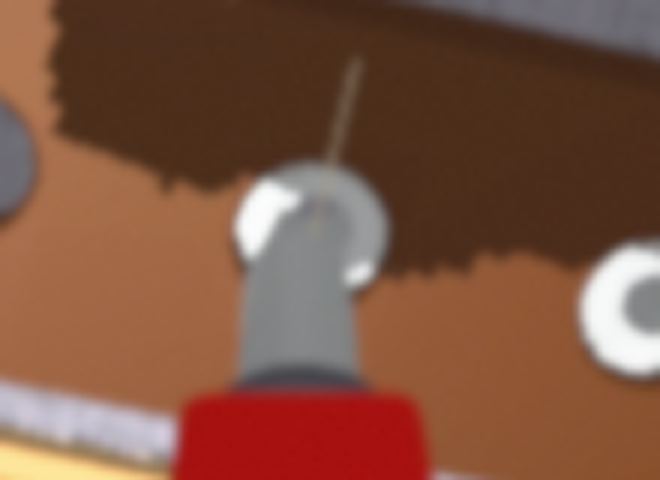

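```bash

python3 -m crank '[{"dp":[0.0014,0.0024,0],"delta_rot":[0,0,0],"fingers":-1},{"dp":[0,0,0.003],"delta_rot":[0,0,0],"fingers":-1},{"dp":[0,0,0.003],"delta_rot":[0,0,0],"fingers":-1},{"dp":[0,0,0.003],"delta_rot":[0,0,0],"fingers":-1},{"dp":[0,0,0.002],"delta_rot":[0,0,0],"fingers":-1},{"dp":[0,0,0],"delta_rot":[0,0,0],"fingers":-1}]' 80
python3 -m crank '[{"dp":[0,0,0.003],"delta_rot":[0,0,0],"fingers":-1},{"dp":[0,0,0.003],"delta_rot":[0,0,0],"fingers":-1},{"dp":[0,0,0.003],"delta_rot":[0,0,0],"fingers":-1}]' 80
```

```text
t: 6.35
tcp_pos: [0.5173, -0.1273, 0.2101]
tool_rot: [0.561, 0.828, -0.0, -0.002]
force: [0.9, 1.8, -1.4]
finger_gap: 0.271
gripper_force: 80.1
t: 6.6
tcp_pos: [0.5173, -0.1274, 0.2063]
tool_rot: [0.56, 0.828, -0.0, -0.001]
force: [-1.6, 1.3, 3.6]
finger_gap: 0.272
gripper_force: 80.7
```

```bash

python3 -m crank '[{"dp":[0,0,0.003],"delta_rot":[0,0,0],"fingers":-1},{"dp":[0,0,0.003],"delta_rot":[0,0,0],"fingers":-1},{"dp":[0,0,0.003],"delta_rot":[0,0,0],"fingers":-1},{"dp":[0,0,0.003],"delta_rot":[0,0,0],"fingers":-1}]' 80
python3 -m crank '[{"dp":[0,0,0.003],"delta_rot":[0,0,0],"fingers":-1},{"dp":[0,0,0.003],"delta_rot":[0,0,0],"fingers":-1},{"dp":[0,0,0.003],"delta_rot":[0,0,0],"fingers":-1},{"dp":[0,0,0.003],"delta_rot":[0,0,0],"fingers":-1},{"dp":[0,0,0.003],"delta_rot":[0,0,0],"fingers":-1}]' 80
python3 -m crank '[{"dp":[0,0,0.003],"delta_rot":[0,0,0],"fingers":-1},{"dp":[0,0,0.003],"delta_rot":[0,0,0],"fingers":-1},{"dp":[0,0,0.003],"delta_rot":[0,0,0],"fingers":-1},{"dp":[0,0,0.003],"delta_rot":[0,0,0],"fingers":-1},{"dp":[0,0,0.003],"delta_rot":[0,0,0],"fingers":-1}]' 80
```

```text
t: 6.93
tcp_pos: [0.5173, -0.1274, 0.2009]
tool_rot: [0.56, 0.828, -0.0, -0.001]
force: [-1.6, 1.0, 9.0]
finger_gap: 0.27
gripper_force: 81.2
t: 7.35
tcp_pos: [0.5172, -0.1274, 0.1932]
tool_rot: [0.56, 0.828, -0.0, -0.001]
force: [-1.6, 2.3, 7.1]
finger_gap: 0.271
gripper_force: 81.1
t: 7.77
tcp_pos: [0.5173, -0.1273, 0.1845]
tool_rot: [0.56, 0.828, -0.0, -0.002]
force: [-0.4, 2.0, 0.7]
finger_gap: 0.272
gripper_force: 80.4
```

```bash

python3 -m crank '[{"dp":[0,0,-0.02],"delta_rot":[0,0,0],"fingers":-1},{"dp":[0,0,-0.03],"delta_rot":[0,0,0],"fingers":-1},{"dp":[0,0,-0.016],"delta_rot":[0,0,0],"fingers":-1},{"dp":[0,0,0],"delta_rot":[0,0,0],"fingers":-1},{"dp":[-0.011,0.0468,0],"delta_rot":[0,0,0],"fingers":-1},{"dp":[-0.0108,0.0468,0],"delta_rot":[0,0,0],"fingers":-1},{"dp":[0,0,0],"delta_rot":[0,0,0],"fingers":-1},{"dp":[0,0,0],"delta_rot":[0,0,0],"fingers":-1},{"dp":[0,0,0],"delta_rot":[0,0,0],"fingers":-1}]' 80
python3 - <<'E'
from h import *
plan(564.8,-120.2,215,21.7)
p,d,m=snap('wrist'); plan(564.8,-120.2,215,21.7)
b=cv2.resize(p[170:250,190:340],None,fx=5,fy=5,interpolation=cv2.INTER_CUBIC); cv2.imwrite('pics/w6.png',b[:,:,::-1])
E
```

```text
t: 8.52
tcp_pos: [0.5642, -0.1202, 0.2173]
tool_rot: [0.56, 0.828, -0.001, -0.002]
force: [-0.1, -0.8, -2.1]
finger_gap: 0.272
gripper_force: 79.9
t 8.5 tcp [ 564.2 -120.2  217.3] yaw 21.8 q6 -0.78 F [-0.1 -0.8 -2.1] gap 0.27
turn -0.1 deg: 1 rows of [-0.0005 -0.0005  0.0004] | shift 1 rows of [-0.0005  0.0011  0.0046] total [-0.0005  0.0011  0.0046]
t 8.6 tcp [ 563.9 -120.2  217.3] yaw 21.8 q6 -0.78 F [-0.4  0.6 -2.1] gap 0.27
turn -0.1 deg: 1 rows of [-0.0006 -0.0005  0.0004] | shift 1 rows of [-0.0007  0.0017  0.0046] total [-0.0007  0.0017  0.0046]
```

View pics/w6.png

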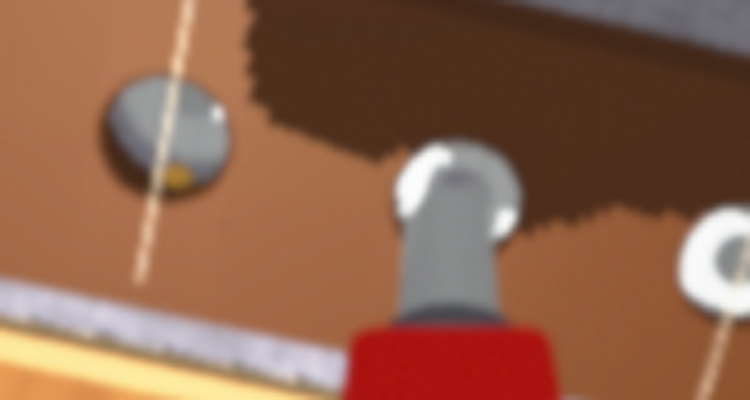

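```bash

python3 -m crank '[{"dp":[0,0.002,0],"delta_rot":[-0.0004,-0.0004,0],"fingers":-1},{"dp":[0,0,0.004],"delta_rot":[0,0,0],"fingers":-1},{"dp":[0,0,0.004],"delta_rot":[0,0,0],"fingers":-1},{"dp":[0,0,0.004],"delta_rot":[0,0,0],"fingers":-1},{"dp":[0,0,0.003],"delta_rot":[0,0,0],"fingers":-1},{"dp":[0,0,0],"delta_rot":[0,0,0],"fingers":-1}]' 80
python3 -m crank '[{"dp":[0,0,0.003],"delta_rot":[0,0,0],"fingers":-1},{"dp":[0,0,0.003],"delta_rot":[0,0,0],"fingers":-1},{"dp":[0,0,0.003],"delta_rot":[0,0,0],"fingers":-1},{"dp":[0,0,0.003],"delta_rot":[0,0,0],"fingers":-1},{"dp":[0,0,0.003],"delta_rot":[0,0,0],"fingers":-1},{"dp":[0,0,0.003],"delta_rot":[0,0,0],"fingers":-1}]' 80
```

```text
t: 9.07
tcp_pos: [0.5656, -0.1196, 0.2099]
tool_rot: [0.561, 0.828, 0.0, -0.0]
force: [-0.3, 1.3, -1.6]
finger_gap: 0.275
gripper_force: 80.2
t: 9.57
tcp_pos: [0.5662, -0.1197, 0.2027]
tool_rot: [0.56, 0.828, 0.0, 0.001]
force: [-2.4, 3.2, 9.5]
finger_gap: 0.271
gripper_force: 81.4
```

```bash

python3 -m crank '[{"dp":[0,0,0.003],"delta_rot":[0,0,0],"fingers":-1},{"dp":[0,0,0.003],"delta_rot":[0,0,0],"fingers":-1},{"dp":[0,0,0.003],"delta_rot":[0,0,0],"fingers":-1},{"dp":[0,0,0.003],"delta_rot":[0,0,0],"fingers":-1},{"dp":[0,0,0.003],"delta_rot":[0,0,0],"fingers":-1},{"dp":[0,0,0.003],"delta_rot":[0,0,0],"fingers":-1},{"dp":[0,0,0.003],"delta_rot":[0,0,0],"fingers":-1},{"dp":[0,0,0.003],"delta_rot":[0,0,0],"fingers":-1},{"dp":[0,0,0.003],"delta_rot":[0,0,0],"fingers":-1}]' 80
python3 -m crank '[{"dp":[0,0,0.003],"delta_rot":[0,0,0],"fingers":-1},{"dp":[0,0,0.003],"delta_rot":[0,0,0],"fingers":-1},{"dp":[0,0,0],"delta_rot":[0,0,0],"fingers":-1}]' 80
```

```text
t: 10.32
tcp_pos: [0.5658, -0.1196, 0.1879]
tool_rot: [0.56, 0.828, 0.0, 0.0]
force: [-0.2, 2.3, -0.2]
finger_gap: 0.273
gripper_force: 80.4
t: 10.57
tcp_pos: [0.5658, -0.1197, 0.1841]
tool_rot: [0.56, 0.828, 0.0, -0.0]
force: [0.4, 2.6, -1.4]
finger_gap: 0.27
gripper_force: 80.1
```

```bash

python3 -m crank '[{"dp":[0,0,-0.02],"delta_rot":[0,0,0],"fingers":-1},{"dp":[0,0,-0.03],"delta_rot":[0,0,0],"fingers":-1},{"dp":[0,0,-0.016],"delta_rot":[0,0,0],"fingers":-1},{"dp":[0,0,0],"delta_rot":[0,0,0],"fingers":-1},{"dp":[-0.011,0.047,0],"delta_rot":[0,0,0],"fingers":-1},{"dp":[-0.0108,0.047,0],"delta_rot":[0,0,0],"fingers":-1},{"dp":[0,0,0],"delta_rot":[0,0,0],"fingers":-1},{"dp":[0,0,0],"delta_rot":[0,0,0],"fingers":-1},{"dp":[0,0,0],"delta_rot":[0,0,0],"fingers":-1}]' 80
python3 - <<'E'
from h import *
p,d,m=snap('wrist'); plan(613.2,-112.4,215,21.7)
b=cv2.resize(p[170:250,190:340],None,fx=5,fy=5,interpolation=cv2.INTER_CUBIC); cv2.imwrite('pics/w7.png',b[:,:,::-1])
E
```

```text
t: 11.32
tcp_pos: [0.6128, -0.1126, 0.2173]
tool_rot: [0.56, 0.828, -0.0, -0.0]
force: [-0.3, 1.1, -1.8]
finger_gap: 0.268
gripper_force: 79.9
t 11.4 tcp [ 612.5 -112.6  217.3] yaw 21.8 q6 -0.74 F [-0.1  0.1 -1.8] gap 0.27
turn -0.1 deg: 1 rows of [-0.0002 -0.0001  0.0004] | shift 1 rows of [-0.0002  0.0014  0.0047] total [-0.0002  0.0014  0.0047]
```

View pics/w7.png

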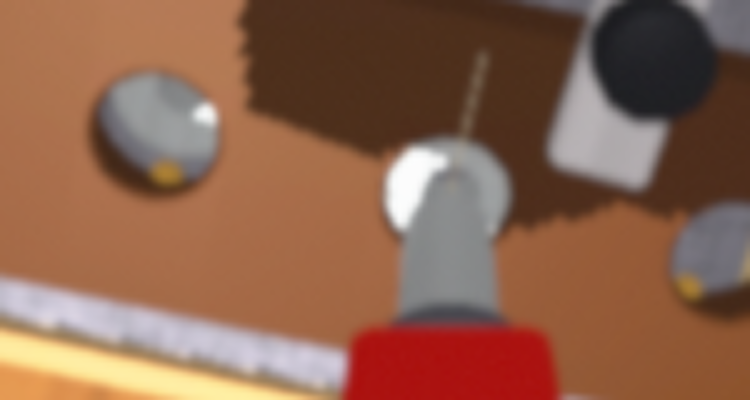

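```bash

python3 -m crank '[{"dp":[0,0,0.004],"delta_rot":[0,0,0],"fingers":-1},{"dp":[0,0,0.004],"delta_rot":[0,0,0],"fingers":-1},{"dp":[0,0,0.004],"delta_rot":[0,0,0],"fingers":-1},{"dp":[0,0,0.003],"delta_rot":[0,0,0],"fingers":-1},{"dp":[0,0,0],"delta_rot":[0,0,0],"fingers":-1}]' 80
python3 -m crank '[{"dp":[0,0,0.003],"delta_rot":[0,0,0],"fingers":-1},{"dp":[0,0,0.003],"delta_rot":[0,0,0],"fingers":-1},{"dp":[0,0,0.003],"delta_rot":[0,0,0],"fingers":-1},{"dp":[0,0,0.003],"delta_rot":[0,0,0],"fingers":-1},{"dp":[0,0,0.003],"delta_rot":[0,0,0],"fingers":-1},{"dp":[0,0,0.003],"delta_rot":[0,0,0],"fingers":-1}]' 80
```

```text
t: 11.78
tcp_pos: [0.6131, -0.1123, 0.2099]
tool_rot: [0.561, 0.828, 0.0, -0.0]
force: [0.2, -0.6, -1.7]
finger_gap: 0.267
gripper_force: 80.2
t: 12.28
tcp_pos: [0.6143, -0.1123, 0.2033]
tool_rot: [0.56, 0.828, 0.001, 0.001]
force: [-0.9, 2.6, 10.2]
finger_gap: 0.274
gripper_force: 81.4
```

```bash

python3 -m crank '[{"dp":[0,0,0.003],"delta_rot":[0,0,0],"fingers":-1},{"dp":[0,0,0.003],"delta_rot":[0,0,0],"fingers":-1},{"dp":[0,0,0.003],"delta_rot":[0,0,0],"fingers":-1},{"dp":[0,0,0.003],"delta_rot":[0,0,0],"fingers":-1},{"dp":[0,0,0.003],"delta_rot":[0,0,0],"fingers":-1},{"dp":[0,0,0.003],"delta_rot":[0,0,0],"fingers":-1},{"dp":[0,0,0.003],"delta_rot":[0,0,0],"fingers":-1},{"dp":[0,0,0.003],"delta_rot":[0,0,0],"fingers":-1},{"dp":[0,0,0.003],"delta_rot":[0,0,0],"fingers":-1},{"dp":[0,0,0.003],"delta_rot":[0,0,0],"fingers":-1},{"dp":[0,0,0.003],"delta_rot":[0,0,0],"fingers":-1},{"dp":[0,0,0],"delta_rot":[0,0,0],"fingers":-1}]' 80
```

```text
t: 13.28
tcp_pos: [0.6135, -0.1125, 0.1841]
tool_rot: [0.56, 0.828, 0.0, 0.0]
force: [0.7, 1.6, -2.3]
finger_gap: 0.27
gripper_force: 80.1
```

```bash

python3 -m crank '[{"dp":[0,0,-0.02],"delta_rot":[0,0,0],"fingers":-1},{"dp":[0,0,-0.05],"delta_rot":[0,0,0],"fingers":-1},{"dp":[0,0,-0.06],"delta_rot":[0,0,0],"fingers":-1},{"dp":[0,0,-0.045],"delta_rot":[0,0,0],"fingers":-1},{"dp":[0,0,0],"delta_rot":[0,0,0],"fingers":-1}]' 80 >/dev/null; python3 h.py 518.2 331.9 265 21.6
```

```text
t 13.7 tcp [ 616.4 -114.   278.7] yaw 21.8 q6 -0.74 F [ 1.8 -0.8 -0.8] gap 0.27
turn -0.2 deg: 1 rows of [0.0015 0.0016 0.0007] | shift 12 rows of [0.0751 0.0121 0.0023] total [0.9015 0.1456 0.0273]
```

```bash

python3 -m crank '[{"dp":[0.075,0.012,0],"delta_rot":[0,0,0],"fingers":-1},{"dp":[0.075,0.012,0],"delta_rot":[0,0,0],"fingers":-1},{"dp":[0.075,0.012,0],"delta_rot":[0,0,0],"fingers":-1},{"dp":[0.075,0.012,0],"delta_rot":[0,0,0],"fingers":-1},{"dp":[0.075,0.012,0],"delta_rot":[0,0,0],"fingers":-1},{"dp":[0.075,0.012,0],"delta_rot":[0,0,0],"fingers":-1},{"dp":[0.075,0.012,0],"delta_rot":[0,0,0],"fingers":-1},{"dp":[0.075,0.012,0],"delta_rot":[0,0,0],"fingers":-1},{"dp":[0.075,0.012,0],"delta_rot":[0,0,0],"fingers":-1},{"dp":[0.075,0.012,0],"delta_rot":[0,0,0],"fingers":-1},{"dp":[0.075,0.012,0],"delta_rot":[0,0,0],"fingers":-1},{"dp":[0.075,0.012,0],"delta_rot":[0,0,0],"fingers":-1}]' 80 >/dev/null; 
python3 -m crank '[{"dp":[0,0,0],"delta_rot":[0,0,0],"fingers":-1},{"dp":[0,0,0],"delta_rot":[0,0,0],"fingers":-1},{"dp":[0,0,0],"delta_rot":[0,0,0],"fingers":-1}]' 80 >/dev/null; python3 h.py 518.2 331.9 228 21.6
```

```text
t 14.9 tcp [512.8 331.7 271.6] yaw 21.9 q6 0.01 F [-0.5  0.3 -1.5] gap 0.27
turn -0.3 deg: 1 rows of [-0.      0.0003  0.0008] | shift 2 rows of [-0.0018  0.0051  0.0436] total [-0.0036  0.0102  0.0872]
```

```bash

python3 -m crank '[{"dp":[-0.0036,0.0102,0],"delta_rot":[0,0.0002,0.0008],"fingers":-1},{"dp":[0,0,0.045],"delta_rot":[0,0,0],"fingers":-1},{"dp":[0,0,0.05],"delta_rot":[0,0,0],"fingers":-1},{"dp":[0,0,0],"delta_rot":[0,0,0],"fingers":-1},{"dp":[0,0,0],"delta_rot":[0,0,0],"fingers":-1},{"dp":[0,0,0],"delta_rot":[0,0,0],"fingers":-1}]' 80 >/dev/null; python3 - <<'E'
from h import *
p,d,m=snap('wrist'); plan(518.2,331.9,215,21.6)
b=cv2.resize(p[150:260,210:360],None,fx=5,fy=5,interpolation=cv2.INTER_CUBIC); cv2.imwrite('pics/w8.png',b[:,:,::-1])
E
```

```text
t 15.5 tcp [519.8 331.8 226. ] yaw 21.5 q6 0.01 F [-0.4  0.6 -1.2] gap 0.27
turn 0.1 deg: 1 rows of [ 0.0005 -0.0001 -0.0004] | shift 1 rows of [ 0.0013 -0.0029  0.0219] total [ 0.0013 -0.0029  0.0219]
```

View pics/w8.png

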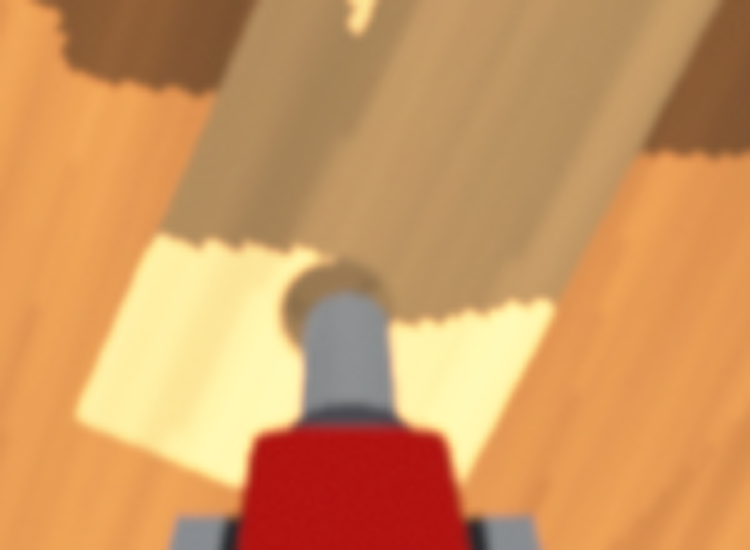

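```bash

python3 -m crank '[{"dp":[0.0016,-0.003,0],"delta_rot":[0.0003,0,0],"fingers":-1},{"dp":[0,0,0.008],"delta_rot":[0,0,0],"fingers":-1},{"dp":[0,0,0.008],"delta_rot":[0,0,0],"fingers":-1},{"dp":[0,0,0.01],"delta_rot":[0,0,0],"fingers":-1},{"dp":[0,0,0],"delta_rot":[0,0,0],"fingers":-1}]' 80 ; python3 h.py 518.2 331.9 161.5 21.6
```

```text
t: 15.92
tcp_pos: [0.5163, 0.3323, 0.2106]
tool_rot: [0.562, 0.827, -0.001, -0.001]
force: [0.9, -0.6, -1.3]
finger_gap: 0.271
gripper_force: 80.1
t 15.9 tcp [516.3 332.3 210.6] yaw 21.6 q6 0.01 F [ 0.9 -0.6 -1.3] gap 0.27
turn 0.0 deg: 1 rows of [-0.0004 -0.0001 -0.0001] | shift 2 rows of [-0.0011  0.0017  0.0491] total [-0.0021  0.0033  0.0981]
```

```bash

python3 -m crank '[{"dp":[0,0.0016,0.01],"delta_rot":[-0.0003,0,0],"fingers":-1},{"dp":[0,0,0.02],"delta_rot":[0,0,0],"fingers":-1},{"dp":[0,0,0.02],"delta_rot":[0,0,0],"fingers":-1},{"dp":[0,0,0.02],"delta_rot":[0,0,0],"fingers":-1},{"dp":[0,0,0.015],"delta_rot":[0,0,0],"fingers":-1},{"dp":[0,0,0],"delta_rot":[0,0,0],"fingers":-1},{"dp":[0,0,0],"delta_rot":[0,0,0],"fingers":-1}]' 80 ; python3 h.py 518.2 331.9 161 21.6
```

```text
t: 16.5
tcp_pos: [0.5172, 0.3326, 0.1681]
tool_rot: [0.563, 0.827, -0.0, -0.001]
force: [-0.9, -0.1, -1.3]
finger_gap: 0.271
gripper_force: 80.0
t 16.5 tcp [517.2 332.6 168.1] yaw 21.5 q6 0.01 F [-0.9 -0.1 -1.3] gap 0.27
turn 0.1 deg: 1 rows of [-0.0002 -0.0001 -0.0002] | shift 1 rows of [-0.002   0.0014  0.0141] total [-0.002   0.0014  0.0141]
```

```bash

python3 -m crank '[{"dp":[0,0,0.006],"delta_rot":[0,0,0],"fingers":-1},{"dp":[0,0,0.006],"delta_rot":[0,0,0],"fingers":-1},{"dp":[0,0,0.0015],"delta_rot":[0,0,0],"fingers":-1},{"dp":[0,0,0],"delta_rot":[0,0,0],"fingers":-1},{"dp":[0,0,0],"delta_rot":[0,0,0],"fingers":-1}]' 80
```

```text
t: 16.92
tcp_pos: [0.5176, 0.3328, 0.1626]
tool_rot: [0.563, 0.827, 0.001, 0.0]
force: [-0.6, 0.1, -2.5]
finger_gap: 0.271
gripper_force: 79.9
```

```bash

python3 -m crank '[{"dp":[0,0,0.003],"delta_rot":[0,0,0],"fingers":-1},{"dp":[0,0,0],"delta_rot":[0,0,0],"fingers":-1},{"dp":[0,0,0],"delta_rot":[0,0,0],"fingers":-0.2},{"dp":[0,0,0],"delta_rot":[0,0,0],"fingers":0.3},{"dp":[0,0,0],"delta_rot":[0,0,0],"fingers":1},{"dp":[0,0,0],"delta_rot":[0,0,0],"fingers":1},{"dp":[0,0,0],"delta_rot":[0,0,0],"fingers":1},{"dp":[0,0,0],"delta_rot":[0,0,0],"fingers":1},{"dp":[0,0,0],"delta_rot":[0,0,0],"fingers":1}]' 40
python3 -m crank '[{"dp":[0,0,-0.03],"delta_rot":[0,0,0],"fingers":1},{"dp":[0,0,-0.07],"delta_rot":[0,0,0],"fingers":1},{"dp":[0,0,-0.08],"delta_rot":[0,0,0],"fingers":1},{"dp":[0,0,-0.06],"delta_rot":[0,0,0],"fingers":1},{"dp":[0,0,0],"delta_rot":[0,0,0],"fingers":1},{"dp":[0,0,0],"delta_rot":[0,0,0],"fingers":1}]' 40 >/dev/null
python3 m2.py
python3 - <<'E'
from h import *
p,d,m=snap('wrist'); C=cloud(m,d); z=C[...,2]; print('handle top z', np.median(z[(z>.11)&(z<.15)]))
plan(615,-80,240,99)
E
```

```text
t: 17.67
tcp_pos: [0.5176, 0.3328, 0.1609]
tool_rot: [0.563, 0.827, 0.0, -0.0]
force: [-0.1, 0.5, 0.4]
finger_gap: 0.997
gripper_force: 0.0
((517.3551635742188, 335.0547180175781), (23.61382293701172, 24.38336753845215), 21.29269790649414) [278.00925926 212.96296296]
[[278.00355548 212.73135046]]
t 18.2 tcp [517.3 332.6 281.4] yaw 21.5 q6 0.01 F [-0.2  0.9  0.9] gap 1.00
turn 0.3 deg: 1 rows of [ 0.0002 -0.0001 -0.0007] | shift 4 rows of [0.0011 0.0005 0.0607] total [0.0045 0.0019 0.2427]
handle top z 0.12502270398326762
t 18.3 tcp [516.8 332.4 280.1] yaw 21.5 q6 0.01 F [-0.2 -0.1 -1. ] gap 1.00
turn 77.5 deg: 12 rows of [-0.     -0.     -0.0179] | shift 11 rows of [-0.0059 -0.0768  0.0073] total [-0.0651 -0.8453  0.0801]
```

```bash
python3 h.py 628.5 -72 230 8.6
```

```text
t 18.3 tcp [516.8 332.4 280.1] yaw 21.5 q6 0.01 F [-0.2 -0.1 -1. ] gap 1.00
turn -12.9 deg: 2 rows of [-0.0001 -0.      0.018 ] | shift 11 rows of [-0.0757  0.0091  0.0091] total [-0.833   0.1001  0.1001]
```

```bash
python3 -m crank '[{"dp":[0,0,0],"delta_rot":[0,0,0.018],"fingers":1},{"dp":[0,0,0],"delta_rot":[0,0,0.018],"fingers":1},{"dp":[-0.083,0.01,0],"delta_rot":[0,0,0],"fingers":1},{"dp":[-0.083,0.01,0],"delta_rot":[0,0,0],"fingers":1},{"dp":[-0.083,0.01,0],"delta_rot":[0,0,0],"fingers":1},{"dp":[-0.083,0.01,0],"delta_rot":[0,0,0],"fingers":1},{"dp":[-0.083,0.01,0],"delta_rot":[0,0,0],"fingers":1},{"dp":[-0.083,0.01,0],"delta_rot":[0,0,0],"fingers":1},{"dp":[-0.083,0.01,0],"delta_rot":[0,0,0],"fingers":0.5},{"dp":[-0.083,0.01,0],"delta_rot":[0,0,0],"fingers":0},{"dp":[-0.083,0.01,0],"delta_rot":[0,0,0],"fingers":-0.4},{"dp":[-0.083,0.01,0],"delta_rot":[0,0,0],"fingers":-0.4}]' 30
python3 -m crank '[{"dp":[0,0,0.05],"delta_rot":[0,0,0],"fingers":-0.4},{"dp":[0,0,0.05],"delta_rot":[0,0,0],"fingers":-0.4},{"dp":[0,0,0],"delta_rot":[0,0,0],"fingers":-0.4},{"dp":[0,0,0],"delta_rot":[0,0,0],"fingers":-0.4},{"dp":[0,0,0],"delta_rot":[0,0,0],"fingers":-0.4}]' 30
cat > m4.py <<'E'
from h import *
p,d,m=snap('wrist'); C=cloud(m,d); hsv=cv2.cvtColor(p,cv2.COLOR_RGB2HSV)
q=np.linalg.norm(C[...,:2]-np.array([.628,-.072]),axis=2)<.04
M=((C[...,2]>.0795)&(C[...,2]<.09)&q&(hsv[...,2]<90)).astype(np.uint8)
cs,_=cv2.findContours(M,cv2.RETR_EXTERNAL,cv2.CHAIN_APPROX_NONE); c=max(cs,key=cv2.contourArea)[:,0,:]
P=(onz(m,c,.0835)[:,:2]*1000).astype(np.float32); e=cv2.minEnclosingCircle(P); print(e)
plan(*e[0],141,8.6)
E
python3 m4.py
```

```text
t: 19.27
tcp_pos: [0.6276, -0.0708, 0.2781]
tool_rot: [0.652, 0.758, -0.001, -0.002]
force: [0.1, 0.1, -0.5]
finger_gap: 0.452
gripper_force: 0.0
t: 19.68
tcp_pos: [0.6284, -0.0685, 0.2302]
tool_rot: [0.652, 0.758, 0.0, -0.001]
force: [-0.3, -0.1, 1.2]
finger_gap: 0.296
gripper_force: 0.0
((627.6154174804688, -69.86260986328125), 8.379303932189941)
t 19.7 tcp [628.9 -68.4 231.1] yaw 8.6 q6 -0.44 F [0.5 1.2 0.5] gap 0.30
turn -0.0 deg: 1 rows of [ 0.0002 -0.0001  0.0001] | shift 3 rows of [-0.0008 -0.001   0.0601] total [-0.0025 -0.003   0.1803]
```

```bash
python3 -m crank '[{"dp":[-0.002,-0.002,0.05],"delta_rot":[0,0,0],"fingers":-0.4},{"dp":[0,0,0.05],"delta_rot":[0,0,0],"fingers":-0.4},{"dp":[0,0,0.03],"delta_rot":[0,0,0],"fingers":-0.4},{"dp":[0,0,0.025],"delta_rot":[0,0,0],"fingers":-0.4},{"dp":[0,0,0.023],"delta_rot":[0,0,0],"fingers":-0.4},{"dp":[0,0,0],"delta_rot":[0,0,0],"fingers":-0.4},{"dp":[0,0,0],"delta_rot":[0,0,0],"fingers":-0.4}]' 30
python3 -m crank '[{"dp":[0,-0.004,0],"delta_rot":[0,0,0.005],"fingers":-0.4},{"dp":[0.0002,-0.008,0],"delta_rot":[0,0,0.0105],"fingers":-0.4},{"dp":[0.0009,-0.0146,0],"delta_rot":[0,0,0.0194],"fingers":-0.4},{"dp":[0.0009,-0.0146,0],"delta_rot":[0,0,0.0194],"fingers":-0.4}]' 30
```

```text
t: 20.32
tcp_pos: [0.628, -0.0698, 0.1418]
tool_rot: [0.652, 0.758, 0.0, 0.0]
force: [-0.8, 0.4, -0.0]
finger_gap: 0.301
gripper_force: 0.0
t: 20.65
tcp_pos: [0.6089, -0.07, 0.1433]
tool_rot: [0.773, 0.634, 0.002, 0.002]
force: [1.9, -0.1, -0.4]
finger_gap: 0.298
gripper_force: 0.7
```

```bash
python3 -m crank '[{"dp":[0.0009,-0.0146,0],"delta_rot":[0,0,0.0194],"fingers":-0.4},{"dp":[0.0009,-0.0146,0],"delta_rot":[0,0,0.0194],"fingers":-0.4},{"dp":[0.0009,-0.0146,0],"delta_rot":[0,0,0.0194],"fingers":-0.4},{"dp":[0.0009,-0.0146,0],"delta_rot":[0,0,0.0194],"fingers":-0.4},{"dp":[0.0009,-0.0146,0],"delta_rot":[0,0,0.0194],"fingers":-0.4},{"dp":[0.0009,-0.0146,0],"delta_rot":[0,0,0.0194],"fingers":-0.4}]' 30; python3 -m crank '[{"dp":[0.0009,-0.0146,0],"delta_rot":[0,0,0.0194],"fingers":-0.4},{"dp":[0.0009,-0.0146,0],"delta_rot":[0,0,0.0194],"fingers":-0.4},{"dp":[0.0009,-0.0146,0],"delta_rot":[0,0,0.0194],"fingers":-0.4},{"dp":[0.0009,-0.0146,0],"delta_rot":[0,0,0.0194],"fingers":-0.4},{"dp":[0.0009,-0.0146,0],"delta_rot":[0,0,0.0194],"fingers":-0.4},{"dp":[0.0009,-0.0146,0],"delta_rot":[0,0,0.0194],"fingers":-0.4},{"dp":[0,0,0],"delta_rot":[0,0,0],"fingers":-0.4},{"dp":[0,0.006,0],"delta_rot":[0,0,0],"fingers":-0.4}]' 30
python3 h.py 566 -117 300 98.6
```

```text
t: 21.15
tcp_pos: [0.5726, -0.0474, 0.1435]
tool_rot: [0.949, 0.315, 0.003, 0.001]
force: [1.5, -0.2, 0.0]
finger_gap: 0.299
gripper_force: 0.6
t: 21.82
tcp_pos: [0.5593, -0.0083, 0.1428]
tool_rot: [0.999, -0.039, 0.001, -0.0]
force: [-0.2, -0.2, 0.2]
finger_gap: 0.299
gripper_force: 0.0
t 21.8 tcp [559.3  -8.3 142.8] yaw -94.5 q6 1.43 F [-0.2 -0.2  0.2] gap 0.30
turn 13.1 deg: 2 rows of [-0.     -0.0002 -0.0182] | shift 5 rows of [-0.0038  0.0434 -0.0629] total [-0.0192  0.217  -0.3144]
```

```bash
python3 -m crank '[{"dp":[0,0,-0.04],"delta_rot":[0,0,0],"fingers":-0.4},{"dp":[0,0,-0.08],"delta_rot":[0,0,0],"fingers":-0.4},{"dp":[0,0,-0.08],"delta_rot":[0,0,0],"fingers":0},{"dp":[0,0,-0.08],"delta_rot":[0,0,-0.018],"fingers":0.5},{"dp":[0,0,-0.03],"delta_rot":[0,0,-0.018],"fingers":1},{"dp":[-0.01,0.07,0],"delta_rot":[0,0,0],"fingers":1},{"dp":[-0.005,0.07,0],"delta_rot":[0,0,0],"fingers":1},{"dp":[-0.005,0.075,0],"delta_rot":[0,0,0],"fingers":1},{"dp":[0,0,0],"delta_rot":[0,0,0],"fingers":1},{"dp":[0,0,0],"delta_rot":[0,0,0],"fingers":1},{"dp":[0,0,0],"delta_rot":[0,0,0],"fingers":1}]' 30
cat > m5.py <<'E'
from h import *
import sys
p,d,m=snap('wrist',sys.argv[1] if len(sys.argv)>1 else None); C=cloud(m,d); hsv=cv2.cvtColor(p,cv2.COLOR_RGB2HSV)
q=np.linalg.norm(C[...,:2]-np.array([.563,-.117]),axis=2)<.17
M=((C[...,2]>.05)&(C[...,2]<.0600)&q&(hsv[...,2]<170)).astype(np.uint8)
M=cv2.morphologyEx(M,cv2.MORPH_OPEN,np.ones((5,5)))
cs,_=cv2.findContours(M,cv2.RETR_EXTERNAL,cv2.CHAIN_APPROX_NONE); c=max(cs,key=cv2.contourArea)[:,0,:]
P=(onz(m,c,.056)[:,:2]*1000).astype(np.float32); e=cv2.minAreaRect(P); print(e)
a=e[2] if e[1][0]>e[1][1] else e[2]+90
plan(*e[0],103,a+90)
E
python3 m5.py w9.png
```

```text
t: 22.73
tcp_pos: [0.5634, -0.1169, 0.2965]
tool_rot: [0.997, 0.071, -0.0, -0.001]
force: [-0.7, 0.3, 0.3]
finger_gap: 1.0
gripper_force: 0.0
((563.565185546875, -117.13580322265625), (266.1708984375, 60.04473876953125), 8.632895469665527)
t 22.8 tcp [ 563.4 -116.1  296.5] yaw -81.8 q6 1.03 F [ 0.   1.  -0.4] gap 1.00
turn 0.4 deg: 1 rows of [-0.0003  0.     -0.0011] | shift 5 rows of [0.     0.0004 0.0774] total [1.000e-04 2.000e-03 3.869e-01]
```

View pics/w9.png

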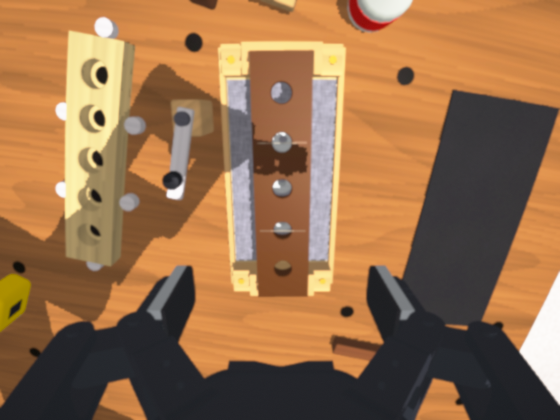

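```bash
python3 -m crank '[{"dp":[0,0.001,0.07],"delta_rot":[0,0,-0.001],"fingers":1},{"dp":[0,0.001,0.08],"delta_rot":[0,0,0],"fingers":1},{"dp":[0,0,0.08],"delta_rot":[0,0,0],"fingers":1},{"dp":[0,0,0.08],"delta_rot":[0,0,0],"fingers":1},{"dp":[0,0,0.05],"delta_rot":[0,0,0],"fingers":1},{"dp":[0,0,0.027],"delta_rot":[0,0,0],"fingers":1},{"dp":[0,0,0],"delta_rot":[0,0,0],"fingers":1},{"dp":[0,0,0],"delta_rot":[0,0,0],"fingers":1}]' 70
python3 -m crank '[{"dp":[0,0,0],"delta_rot":[0,0,0],"fingers":0.6},{"dp":[0,0,0],"delta_rot":[0,0,0],"fingers":0.4},{"dp":[0,0,0],"delta_rot":[0,0,0],"fingers":0.2},{"dp":[0,0,0],"delta_rot":[0,0,0],"fingers":0},{"dp":[0,0,0],"delta_rot":[0,0,0],"fingers":0},{"dp":[0,0,0],"delta_rot":[0,0,0],"fingers":0},{"dp":[0,0,0],"delta_rot":[0,0,0],"fingers":0}]' 70
```

```text
t: 23.45
tcp_pos: [0.5638, -0.1161, 0.1025]
tool_rot: [0.997, 0.076, -0.001, -0.001]
force: [0.6, 0.1, 0.3]
finger_gap: 1.001
gripper_force: 0.0
t: 24.03
tcp_pos: [0.5652, -0.1177, 0.1052]
tool_rot: [0.997, 0.075, 0.002, 0.0]
force: [-0.4, 1.0, 7.2]
finger_gap: 0.685
gripper_force: 78.3
```

```bash
python3 -m crank '[{"dp":[0,0,-0.01],"delta_rot":[0,0,0],"fingers":0},{"dp":[0,0,-0.02],"delta_rot":[0,0,0],"fingers":0},{"dp":[0,0,-0.03],"delta_rot":[0,0,0],"fingers":0},{"dp":[0,0,-0.04],"delta_rot":[0,0,0],"fingers":0},{"dp":[0,0,-0.04],"delta_rot":[0,0,0],"fingers":0},{"dp":[0,0,0],"delta_rot":[0,0,0],"fingers":0},{"dp":[0,0,0],"delta_rot":[0,0,0],"fingers":0}]' 80
python3 - <<'E'
from h import *
p,d,m=snap('wrist'); C=cloud(m,d); hsv=cv2.cvtColor(p,cv2.COLOR_RGB2HSV)
q=(C[...,1]<-.26)&(C[...,0]>.35)&(C[...,0]<.75)
M=((hsv[...,2]<60)&q&(C[...,2]<.012)).astype(np.uint8); M=cv2.morphologyEx(M,cv2.MORPH_OPEN,np.ones((5,5)))
cs,_=cv2.findContours(M,cv2.RETR_EXTERNAL,cv2.CHAIN_APPROX_NONE); c=max(cs,key=cv2.contourArea)[:,0,:]
P=(onz(m,c,.003)[:,:2]*1000).astype(np.float32); print(cv2.minAreaRect(P), c.max(0))
plan(537,-371,165,91.6)
E
```

```text
t: 24.62
tcp_pos: [0.5644, -0.1177, 0.1742]
tool_rot: [0.997, 0.074, 0.001, 0.0]
force: [0.0, -0.4, -3.5]
finger_gap: 0.686
gripper_force: 87.6
((481.74005126953125, -378.0708923339844), (221.69921875, 82.02043914794922), 27.33521842956543) [559 391]
t 24.7 tcp [ 563.7 -117.4  173. ] yaw -81.5 q6 1.02 F [-0.2 -0.3 -4.4] gap 0.68
turn -6.9 deg: 1 rows of [-0.0001 -0.      0.0193] | shift 7 rows of [-0.0096  0.0722  0.0023] total [-0.0675  0.5056  0.016 ]
```

```bash
python3 -m crank '[{"dp":[0,0,0],"delta_rot":[0,0,0.0193],"fingers":0},{"dp":[-0.007,0.056,0],"delta_rot":[0,0,0],"fingers":0},{"dp":[-0.0075,0.056,0],"delta_rot":[0,0,0],"fingers":0},{"dp":[-0.0075,0.056,0],"delta_rot":[0,0,0],"fingers":0},{"dp":[-0.0075,0.056,0],"delta_rot":[0,0,0],"fingers":0},{"dp":[-0.0075,0.056,0],"delta_rot":[0,0,0],"fingers":0},{"dp":[-0.0075,0.056,0],"delta_rot":[0,0,0],"fingers":0},{"dp":[-0.0075,0.056,0],"delta_rot":[0,0,0],"fingers":0},{"dp":[-0.0075,0.056,0],"delta_rot":[0,0,0],"fingers":0},{"dp":[-0.0075,0.056,0],"delta_rot":[0,0,0],"fingers":0},{"dp":[0,0,0],"delta_rot":[0,0,0],"fingers":0},{"dp":[0,0,0],"delta_rot":[0,0,0],"fingers":0}]' 80 >/dev/null
python3 - <<'E'
from h import *
plan(537,-371,82,91.6)
p,d,m=snap('top','t10.png')
E
```

```text
t 25.7 tcp [ 536.3 -371.7  170.7] yaw -88.6 q6 0.77 F [ 0.7  1.3 -3.9] gap 0.68
turn 0.2 deg: 1 rows of [-0.0005  0.0003 -0.0005] | shift 3 rows of [ 0.0005 -0.0005  0.0591] total [ 0.0014 -0.0014  0.1773]
```

View pics/t10.png

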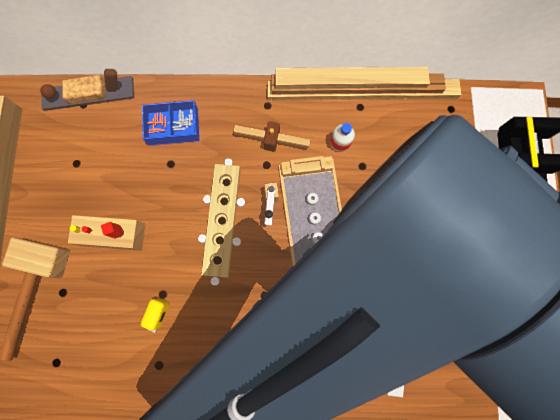

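```bash
python3 -m crank '[{"dp":[0,0,0.03],"delta_rot":[0,0,0],"fingers":0},{"dp":[0,0,0.05],"delta_rot":[0,0,0],"fingers":0},{"dp":[0,0,0.05],"delta_rot":[0,0,0],"fingers":0},{"dp":[0,0,0.03],"delta_rot":[0,0,0],"fingers":0},{"dp":[0,0,0.012],"delta_rot":[0,0,0],"fingers":0},{"dp":[0,0,0],"delta_rot":[0,0,0],"fingers":0},{"dp":[0,0,0],"delta_rot":[0,0,0],"fingers":0}]' 80
python3 -m crank '[{"dp":[0,0,0.003],"delta_rot":[0,0,0],"fingers":0},{"dp":[0,0,0.003],"delta_rot":[0,0,0],"fingers":0},{"dp":[0,0,0],"delta_rot":[0,0,0],"fingers":0}]' 80
```

```text
t: 26.3
tcp_pos: [0.5378, -0.3693, 0.0866]
tool_rot: [1.0, 0.014, -0.0, -0.001]
force: [0.4, 0.2, -3.1]
finger_gap: 0.681
gripper_force: 87.5
t: 26.55
tcp_pos: [0.538, -0.3705, 0.0847]
tool_rot: [1.0, 0.014, 0.001, 0.0]
force: [-0.5, 0.6, -3.2]
finger_gap: 0.683
gripper_force: 87.5
```

```bash
python3 -m crank '[{"dp":[0,0,0.003],"delta_rot":[0,0,0],"fingers":0},{"dp":[0,0,0.003],"delta_rot":[0,0,0],"fingers":0},{"dp":[0,0,0.003],"delta_rot":[0,0,0],"fingers":0},{"dp":[0,0,0],"delta_rot":[0,0,0],"fingers":0}]' 80
python3 -m crank '[{"dp":[0,0,0.003],"delta_rot":[0,0,0],"fingers":0},{"dp":[0,0,0.002],"delta_rot":[0,0,0],"fingers":0},{"dp":[0,0,0],"delta_rot":[0,0,0],"fingers":0}]' 80
```

```text
t: 26.88
tcp_pos: [0.5378, -0.3705, 0.0801]
tool_rot: [1.0, 0.014, 0.0, -0.0]
force: [-0.8, 0.1, 1.2]
finger_gap: 0.68
gripper_force: 88.5
t: 27.13
tcp_pos: [0.5381, -0.3707, 0.0799]
tool_rot: [1.0, 0.014, 0.001, 0.0]
force: [-2.9, 2.8, 13.1]
finger_gap: 0.685
gripper_force: 89.9
```

```bash
python3 -m crank '[{"dp":[0,0,-0.004],"delta_rot":[0,0,0],"fingers":0},{"dp":[0,0,0],"delta_rot":[0,0,0],"fingers":0.5},{"dp":[0,0,0],"delta_rot":[0,0,0],"fingers":1},{"dp":[0,0,0],"delta_rot":[0,0,0],"fingers":1},{"dp":[0,0,0],"delta_rot":[0,0,0],"fingers":1},{"dp":[0,0,0],"delta_rot":[0,0,0],"fingers":1},{"dp":[0,0,-0.02],"delta_rot":[0,0,0],"fingers":1},{"dp":[0,0,-0.06],"delta_rot":[0,0,0],"fingers":1},{"dp":[0,0,-0.08],"delta_rot":[0,0,0],"fingers":1},{"dp":[0,0,-0.08],"delta_rot":[0,0,0],"fingers":1},{"dp":[0,0,-0.08],"delta_rot":[0,0,0],"fingers":1},{"dp":[0,0,0],"delta_rot":[0,0,0],"fingers":1}]' 40
python3 h.py 563 -117 250 98.6
```

```text
t: 28.13
tcp_pos: [0.541, -0.3734, 0.2489]
tool_rot: [1.0, 0.014, 0.007, 0.006]
force: [1.6, -1.8, 1.2]
finger_gap: 1.002
gripper_force: 0.0
t 28.1 tcp [ 541.  -373.4  248.9] yaw -88.4 q6 0.77 F [ 1.6 -1.8  1.2] gap 1.00
turn 7.0 deg: 1 rows of [ 0.0021 -0.002  -0.0194] | shift 7 rows of [ 0.0172 -0.0715 -0.0003] total [ 0.1203 -0.5004 -0.0023]
```

```bash
python3 -m crank '[{"dp":[0,0,0],"delta_rot":[0,0,-0.0194],"fingers":1},{"dp":[0.017,-0.0715,0],"delta_rot":[0,0,0],"fingers":1},{"dp":[0.017,-0.0715,0],"delta_rot":[0,0,0],"fingers":1},{"dp":[0.017,-0.0715,0],"delta_rot":[0,0,0],"fingers":1},{"dp":[0.017,-0.0715,0],"delta_rot":[0,0,0],"fingers":1},{"dp":[0.017,-0.0715,0],"delta_rot":[0,0,0],"fingers":1},{"dp":[0.017,-0.0715,0],"delta_rot":[0,0,0],"fingers":1},{"dp":[0.017,-0.0715,0],"delta_rot":[0,0,0],"fingers":1},{"dp":[0,0,0],"delta_rot":[0,0,0],"fingers":1},{"dp":[0,0,0],"delta_rot":[0,0,0],"fingers":1},{"dp":[0,0,0],"delta_rot":[0,0,0],"fingers":1}]' 40
cat > m6.py <<'E'
from h import *
import sys
p,d,m=snap('wrist',sys.argv[1] if len(sys.argv)>1 else None); C=cloud(m,d); s=manip.sense(); print('tcp',s['tcp_pos'])
q=(abs(C[...,0]-.563)<.15)&(C[...,1]<-.04)&(C[...,1]>-.2)
M=((C[...,2]>.0225)&(C[...,2]<.0285)&q&(cv2.cvtColor(p,cv2.COLOR_RGB2HSV)[...,1]<70)).astype(np.uint8)
cs,_=cv2.findContours(M,cv2.RETR_EXTERNAL,cv2.CHAIN_APPROX_NONE)
for c in cs:
    if cv2.contourArea(c)<60: continue
    P=(onz(m,c[:,0,:],.026)[:,:2]*1000).astype(np.float32); e,r=cv2.minEnclosingCircle(P); print('bush',np.round(e,1),'r %.1f'%r,'px',c[:,0].mean(0).round())
E
python3 m6.py w11.png
```

```text
t: 29.05
tcp_pos: [0.5594, -0.1142, 0.2395]
tool_rot: [0.997, 0.075, 0.001, 0.0]
force: [0.8, 0.1, 0.5]
finger_gap: 0.998
gripper_force: 0.0
tcp [ 0.55944332 -0.11496426  0.23937771]
bush [ 518.1 -123.9] r 13.9 px [284. 236.]
bush [ 565.  -116.7] r 13.7 px [285. 191.]
bush [ 611.5 -111.3] r 13.9 px [286. 142.]
```

View pics/w11.png

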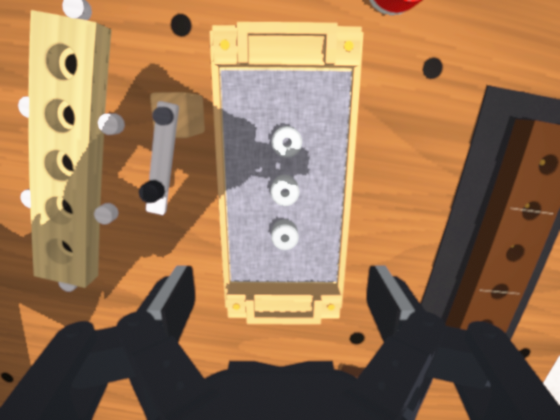

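```bash
python3 h.py 518.1 -123.9 84 98.6
```

```text
t 29.1 tcp [ 559.4 -115.   239.4] yaw -81.4 q6 1.02 F [-0.7 -0.7  0.5] gap 1.00
turn 0.0 deg: 1 rows of [ 0.     -0.0002 -0.0001] | shift 5 rows of [-0.0169  0.0011  0.0622] total [-0.0844  0.0053  0.3108]
```

```bash
python3 -m crank '[{"dp":[-0.044,0.003,0],"delta_rot":[0,0,0],"fingers":0.3},{"dp":[-0.040,0.002,0.02],"delta_rot":[0,0,0],"fingers":0.3},{"dp":[0,0,0.07],"delta_rot":[0,0,0],"fingers":0.3},{"dp":[0,0,0.08],"delta_rot":[0,0,0],"fingers":0.3},{"dp":[0,0,0.07],"delta_rot":[0,0,0],"fingers":0.3},{"dp":[0,0,0.04],"delta_rot":[0,0,0],"fingers":0.3},{"dp":[0,0,0.02],"delta_rot":[0,0,0],"fingers":0.3},{"dp":[0,0,0],"delta_rot":[0,0,0],"fingers":0.3},{"dp":[0,0,0],"delta_rot":[0,0,0],"fingers":0.3}]' 40; python3 h.py 518.1 -123.9 84 98.6
```

```text
t: 29.85
tcp_pos: [0.5184, -0.1238, 0.0891]
tool_rot: [0.997, 0.074, 0.0, -0.0]
force: [-0.6, -0.6, 0.4]
finger_gap: 0.651
gripper_force: 0.0
t 29.9 tcp [ 518.4 -123.8   89.1] yaw -81.5 q6 0.98 F [-0.6 -0.6  0.4] gap 0.65
turn 0.1 deg: 1 rows of [-0.0001 -0.0001 -0.0003] | shift 1 rows of [-0.0005  0.0001  0.0102] total [-0.0005  0.0001  0.0102]
```

```bash
python3 -m crank '[{"dp":[0,0,0.009],"delta_rot":[0,0,0],"fingers":0.1},{"dp":[0,0,0],"delta_rot":[0,0,0],"fingers":-0.1},{"dp":[0,0,0],"delta_rot":[0,0,0],"fingers":-0.3},{"dp":[0,0,0],"delta_rot":[0,0,0],"fingers":-0.6},{"dp":[0,0,0],"delta_rot":[0,0,0],"fingers":-1},{"dp":[0,0,0],"delta_rot":[0,0,0],"fingers":-1},{"dp":[0,0,0],"delta_rot":[0,0,0],"fingers":-1}]' 40
python3 -m crank '[{"dp":[0,0,-0.02],"delta_rot":[0,0,0],"fingers":-1},{"dp":[0,0,-0.06],"delta_rot":[0,0,0],"fingers":-1},{"dp":[0,0,-0.08],"delta_rot":[0,0,0],"fingers":-1},{"dp":[0,0,-0.08],"delta_rot":[0,0,0],"fingers":-1},{"dp":[0,0,-0.07],"delta_rot":[0,0,0],"fingers":-1},{"dp":[0,0,0],"delta_rot":[0,0,0],"fingers":-1},{"dp":[0,0,0],"delta_rot":[0,0,0],"fingers":-1}]' 40
python3 m6.py;python3 h.py 558 107 240 98.6
```

```text
t: 30.43
tcp_pos: [0.5187, -0.123, 0.0858]
tool_rot: [0.997, 0.075, 0.001, 0.0]
force: [-0.9, -0.6, 6.1]
finger_gap: 0.307
gripper_force: 39.3
t: 31.02
tcp_pos: [0.5188, -0.1229, 0.2425]
tool_rot: [0.997, 0.075, 0.003, 0.001]
force: [0.1, 0.1, -1.7]
finger_gap: 0.301
gripper_force: 39.6
tcp [ 0.51770136 -0.12250203  0.24054579]
bush [ 563.8 -117. ] r 13.9 px [282. 150.]
bush [ 611.4 -111.4] r 13.7 px [283.  96.]
t 31.1 tcp [ 517.7 -122.5  240.5] yaw -81.4 q6 0.98 F [-0.4 -0.3 -1. ] gap 0.30
turn 0.0 deg: 1 rows of [ 0.     -0.0003 -0.    ] | shift 6 rows of [ 0.0247 -0.0736  0.0002] total [ 0.1483 -0.4418  0.0011]
```

```bash
python3 -m crank '[{"dp":[0.0247,-0.0736,0],"delta_rot":[0,0,0],"fingers":-1},{"dp":[0.0247,-0.0736,0],"delta_rot":[0,0,0],"fingers":-1},{"dp":[0.0247,-0.0736,0],"delta_rot":[0,0,0],"fingers":-1},{"dp":[0.0247,-0.0736,0],"delta_rot":[0,0,0],"fingers":-1},{"dp":[0.0247,-0.0736,0],"delta_rot":[0,0,0],"fingers":-1},{"dp":[0.0247,-0.0736,0],"delta_rot":[0,0,0],"fingers":-1},{"dp":[0,0,0],"delta_rot":[0,0,0],"fingers":-1},{"dp":[0,0,0],"delta_rot":[0,0,0],"fingers":-1},{"dp":[0,0,0],"delta_rot":[0,0,0],"fingers":-1}]' 40 >/dev/null
cat > m7.py <<'E'
from h import *
p,d,m=snap('wrist'); C=cloud(m,d); s=manip.sense(); print('tcp',s['tcp_pos'])
c0=np.array([557.9,105.1]); a=np.radians(-4.5); u=np.array([np.cos(a),np.sin(a)]); v=np.array([-u[1],u[0]])
L=(C[...,:2]*1000-c0); lx=L@u; ly=L@v; z=C[...,2]
S=((abs(lx)<128)&(abs(ly)<27)).astype(np.uint8)
M=((z<.0238)&(S>0)).astype(np.uint8); M=cv2.morphologyEx(M,cv2.MORPH_OPEN,np.ones((3,3)))
cs,_=cv2.findContours(M,cv2.RETR_EXTERNAL,cv2.CHAIN_APPROX_NONE); E=[]
for c in cs:
    if cv2.contourArea(c)<100: continue
    P=(onz(m,c[:,0,:],.026)[:,:2]*1000).astype(np.float32); e,r=cv2.minEnclosingCircle(P); f=cv2.fitEllipse(P)
    print('bore',np.round(e,1),'r %.1f'%r,'ell',np.round(f[0],1),np.round(f[1],1),'lx %.0f'%((np.array(e)-c0)@u))
T=((z>.0232)&(z<.030)&(abs(lx)<150)&(abs(ly)<45)).astype(np.uint8); T=cv2.morphologyEx(T,cv2.MORPH_OPEN,np.ones((5,5)))
cs,_=cv2.findContours(T,cv2.RETR_EXTERNAL,cv2.CHAIN_APPROX_NONE); c=max(cs,key=cv2.contourArea)[:,0,:]
print('template',cv2.minAreaRect((onz(m,c,.026)[:,:2]*1000).astype(np.float32)),'noise',(z[T>0]).std())
E
python3 m7.py
```

```text
tcp [0.55733693 0.10583528 0.23832769]
bore [511.3 110.3] r 15.2 ell [512.7 110.8] [25.8 30.2] lx -47
bore [558.9 106.7] r 15.3 ell [559.  106.6] [28.7 29.6] lx 1
bore [605.9 102.6] r 15.3 ell [605.7 102.6] [28.9 29.4] lx 48
bore [653.8  98.9] r 15.3 ell [653.7  99.1] [28.6 29.7] lx 96
template ((589.943359375, 103.90914154052734), (60.280296325683594, 203.67742919921875), 85.45368957519531) noise 0.0007274294802877133
```

```bash
python3 h.py 559.3 107.5 110 98.6
```

```text
t 31.9 tcp [557.3 105.8 238.3] yaw -81.4 q6 1.41 F [-0.8 -0.8 -0.6] gap 0.30
turn 0.0 deg: 1 rows of [-0.0001  0.0005 -0.0001] | shift 4 rows of [ 0.0011 -0.0007  0.0642] total [ 0.0044 -0.0027  0.2567]
```

```bash
python3 -m crank '[{"dp":[0.0044,-0.0027,0.04],"delta_rot":[0,0.0005,0],"fingers":-1},{"dp":[0,0,0.08],"delta_rot":[0,0,0],"fingers":-1},{"dp":[0,0,0.07],"delta_rot":[0,0,0],"fingers":-1},{"dp":[0,0,0.04],"delta_rot":[0,0,0],"fingers":-1},{"dp":[0,0,0.02],"delta_rot":[0,0,0],"fingers":-1},{"dp":[0,0,0],"delta_rot":[0,0,0],"fingers":-1},{"dp":[0,0,0],"delta_rot":[0,0,0],"fingers":-1}]' 40 >/dev/null;  python3 h.py 559.3 107.5 101 98.6
```

```text
t 32.5 tcp [560.9 107.3 114.7] yaw -81.5 q6 1.41 F [-0.1 -0.2 -1.7] gap 0.30
turn 0.1 deg: 1 rows of [-0.0001 -0.0005 -0.0003] | shift 1 rows of [-0.0031 -0.0009  0.0274] total [-0.0031 -0.0009  0.0274]
```

```bash
python3 -m crank '[{"dp":[-0.0031,-0.0009,0],"delta_rot":[0,-0.0005,0],"fingers":-1},{"dp":[0,0,0.008],"delta_rot":[0,0,0],"fingers":-1},{"dp":[0,0,0.005],"delta_rot":[0,0,0],"fingers":-1},{"dp":[0,0,0.005],"delta_rot":[0,0,0],"fingers":-1},{"dp":[0,0,0.003],"delta_rot":[0,0,0],"fingers":-1},{"dp":[0,0,0],"delta_rot":[0,0,0],"fingers":-1}]' 40
python3 -m crank '[{"dp":[0,0,0.003],"delta_rot":[0,0,0],"fingers":-1},{"dp":[0,0,0.003],"delta_rot":[0,0,0],"fingers":-1},{"dp":[0,0,0],"delta_rot":[0,0,0],"fingers":-1}]' 40
```

```text
t: 32.95
tcp_pos: [0.5594, 0.1086, 0.1046]
tool_rot: [0.997, 0.075, 0.001, -0.0]
force: [-0.1, -0.7, 2.0]
finger_gap: 0.3
gripper_force: 40.0
t: 33.2
tcp_pos: [0.5602, 0.1079, 0.1016]
tool_rot: [0.997, 0.075, 0.002, 0.0]
force: [0.9, -4.2, 1.3]
finger_gap: 0.302
gripper_force: 40.2
```

```bash
python3 -m crank '[{"dp":[0,0.001,0.001],"delta_rot":[0,0,0],"fingers":-1},{"dp":[0,0,0],"delta_rot":[0,0,0],"fingers":-0.35},{"dp":[0,0,0],"delta_rot":[0,0,0],"fingers":-0.1},{"dp":[0,0,0],"delta_rot":[0,0,0],"fingers":0.3},{"dp":[0,0,0],"delta_rot":[0,0,0],"fingers":0.3},{"dp":[0,0,0],"delta_rot":[0,0,0],"fingers":0.3},{"dp":[0,0,-0.05],"delta_rot":[0,0,0],"fingers":0.3},{"dp":[0,0,-0.08],"delta_rot":[0,0,0],"fingers":0.3},{"dp":[0,0,-0.08],"delta_rot":[0,0,0],"fingers":0.3},{"dp":[0,0,-0.06],"delta_rot":[0,0,0],"fingers":0.3},{"dp":[0,0,0],"delta_rot":[0,0,0],"fingers":0.3},{"dp":[0,0,0],"delta_rot":[0,0,0],"fingers":0.3}]' 40
cat > m8.py <<'E'
from h import *
# heights at expected bore places, sampled on an annulus r=10 mm
p,d,m=snap('wrist'); C=cloud(m,d); S=cv2.cvtColor(p,cv2.COLOR_RGB2HSV)[...,1]
for n,b in dict(b2=(511.2,110.5),b3=(558.8,106.6),b4=(605.9,102.6),b5=(653.7,99)).items():
    r=np.linalg.norm(C[...,:2]*1000-np.array(b),axis=2); q=(r>6.5)&(r<12); ref=(r>18)&(r<21)
    print(n,q.sum(),'z %.1f (p5 %.1f p95 %.1f) ref %.1f sat %.0f'%(*[1000*np.percentile(C[...,2][q],k) for k in(50,5,95)],1000*np.median(C[...,2][ref]),np.median(S[q])))
E
python3 m8.py; python3 m7.py; python3 h.py 563 -117 240 98.6
```

```text
t: 34.2
tcp_pos: [0.5596, 0.1083, 0.2377]
tool_rot: [0.997, 0.075, 0.002, -0.0]
force: [-0.3, 0.0, -0.9]
finger_gap: 0.647
gripper_force: 0.0
b2 175 z 5.6 (p5 4.6 p95 6.8) ref 25.4 sat 99
b3 502 z 25.8 (p5 24.2 p95 252.9) ref 239.5 sat 1
b4 331 z 5.8 (p5 4.5 p95 7.0) ref 25.6 sat 93
b5 371 z 5.8 (p5 4.5 p95 7.1) ref 25.6 sat 86
tcp [0.55798552 0.10818504 0.23475989]
bore [463.5 114. ] r 15.2 ell [463.7 114.2] [29.2 29.3] lx -95
bore [511.6 110.2] r 15.2 ell [511.5 110.4] [28.9 29.5] lx -47
bore [605.9 102.4] r 15.5 ell [605.8 102.7] [29.4 29.7] lx 48
bore [653.6  98.7] r 15.3 ell [653.6  99.2] [28.7 29.6] lx 96
template ((558.050537109375, 106.48147583007812), (60.246376037597656, 268.4499206542969), 85.43399047851562) noise 0.0007131834072269506
t 34.3 tcp [558.  108.2 234.8] yaw -81.4 q6 1.41 F [-0.5 -0.1 -0.9] gap 0.65
turn 0.0 deg: 1 rows of [-0.0002  0.0003 -0.    ] | shift 6 rows of [-0.0096  0.0745 -0.0017] total [-0.0574  0.4468 -0.0105]
```

```bash
python3 -m crank '[{"dp":[-0.0096,0.0745,-0.001],"delta_rot":[0,0,0],"fingers":0.3},{"dp":[-0.0096,0.0745,-0.001],"delta_rot":[0,0,0],"fingers":0.3},{"dp":[-0.0096,0.0745,-0.001],"delta_rot":[0,0,0],"fingers":0.3},{"dp":[-0.0096,0.0745,-0.001],"delta_rot":[0,0,0],"fingers":0.3},{"dp":[-0.0096,0.0745,-0.001],"delta_rot":[0,0,0],"fingers":0.3},{"dp":[-0.0096,0.0745,-0.001],"delta_rot":[0,0,0],"fingers":0.3},{"dp":[0,0,0],"delta_rot":[0,0,0],"fingers":0.3},{"dp":[0,0,0],"delta_rot":[0,0,0],"fingers":0.3},{"dp":[0,0,0],"delta_rot":[0,0,0],"fingers":0.3}]' 40 >/dev/null
python3 m6.py;python3 h.py 564.5 -116 85 98.6
```

```text
tcp [ 0.5628694  -0.11598641  0.23690369]
bush [ 565.  -116.6] r 13.9 px [282. 194.]
bush [ 611.6 -111.4] r 13.9 px [284. 144.]
t 35.1 tcp [ 562.9 -116.   236.9] yaw -81.4 q6 1.02 F [-0.3  0.4  0.5] gap 0.65
turn -0.0 deg: 1 rows of [-0.0005  0.0005  0.    ] | shift 4 rows of [0.0008 0.0001 0.076 ] total [0.0032 0.0005 0.3038]
```

```bash
python3 -m crank '[{"dp":[0.0035,0.0005,0.03],"delta_rot":[0,0,0],"fingers":0.3},{"dp":[0,0,0.08],"delta_rot":[0,0,0],"fingers":0.3},{"dp":[0,0,0.08],"delta_rot":[0,0,0],"fingers":0.3},{"dp":[0,0,0.06],"delta_rot":[0,0,0],"fingers":0.3},{"dp":[0,0,0.04],"delta_rot":[0,0,0],"fingers":0.3},{"dp":[0,0,0.012],"delta_rot":[0,0,0],"fingers":0.3},{"dp":[0,0,0],"delta_rot":[0,0,0],"fingers":0.3},{"dp":[0,0,0],"delta_rot":[0,0,0],"fingers":0.3}]' 40;python3 h.py 564.5 -116 85 98.6
```

```text
t: 35.77
tcp_pos: [0.566, -0.1161, 0.0878]
tool_rot: [0.997, 0.076, 0.0, -0.0]
force: [0.1, -0.3, 1.1]
finger_gap: 0.651
gripper_force: 0.0
t 35.8 tcp [ 566.  -116.1   87.8] yaw -81.3 q6 1.02 F [ 0.1 -0.3  1.1] gap 0.65
turn -0.1 deg: 1 rows of [-0.0001 -0.0001  0.0002] | shift 1 rows of [-0.003  -0.0007  0.0056] total [-0.003  -0.0007  0.0056]
```

```bash
python3 -m crank '[{"dp":[-0.003,0,0.006],"delta_rot":[0,0,0],"fingers":0.1},{"dp":[0,0,0],"delta_rot":[0,0,0],"fingers":-0.1},{"dp":[0,0,0],"delta_rot":[0,0,0],"fingers":-0.3},{"dp":[0,0,0],"delta_rot":[0,0,0],"fingers":-0.6},{"dp":[0,0,0],"delta_rot":[0,0,0],"fingers":-1},{"dp":[0,0,0],"delta_rot":[0,0,0],"fingers":-1},{"dp":[0,0,0],"delta_rot":[0,0,0],"fingers":-1}]' 40
python3 -m crank '[{"dp":[0,0,-0.02],"delta_rot":[0,0,0],"fingers":-1},{"dp":[0,0,-0.06],"delta_rot":[0,0,0],"fingers":-1},{"dp":[0,0,-0.08],"delta_rot":[0,0,0],"fingers":-1},{"dp":[0,0,-0.07],"delta_rot":[0,0,0],"fingers":-1},{"dp":[0,0,0],"delta_rot":[0,0,0],"fingers":-1},{"dp":[0,0,0],"delta_rot":[0,0,0],"fingers":-1}]' 40
python3 m6.py;python3 h.py 606 103 200 98.6
```

```text
t: 36.35
tcp_pos: [0.5647, -0.1175, 0.086]
tool_rot: [0.997, 0.075, 0.001, -0.0]
force: [-0.3, 1.3, 6.6]
finger_gap: 0.302
gripper_force: 39.3
t: 36.85
tcp_pos: [0.5654, -0.118, 0.2026]
tool_rot: [0.997, 0.075, 0.003, 0.001]
force: [-0.6, 0.5, -1.0]
finger_gap: 0.296
gripper_force: 39.6
tcp [ 0.56418942 -0.11752777  0.20070116]
bush [ 611.7 -111.3] r 13.9 px [281. 154.]
t 36.9 tcp [ 564.2 -117.5  200.7] yaw -81.4 q6 1.02 F [ 0.3  0.1 -1. ] gap 0.30
turn 0.0 deg: 1 rows of [ 0.     -0.0003 -0.0001] | shift 6 rows of [ 0.0248 -0.0706  0.0002] total [ 0.1486 -0.4236  0.0014]
```

```bash
python3 -m crank '[{"dp":[0.0248,-0.0706,0],"delta_rot":[0,0,0],"fingers":-1},{"dp":[0.0248,-0.0706,0],"delta_rot":[0,0,0],"fingers":-1},{"dp":[0.0248,-0.0706,0],"delta_rot":[0,0,0],"fingers":-1},{"dp":[0.0248,-0.0706,0],"delta_rot":[0,0,0],"fingers":-1},{"dp":[0.0248,-0.0706,0],"delta_rot":[0,0,0],"fingers":-1},{"dp":[0.0248,-0.0706,0],"delta_rot":[0,0,0],"fingers":-1},{"dp":[0,0,0.03],"delta_rot":[0,0,0],"fingers":-1},{"dp":[0,0,0.07],"delta_rot":[0,0,0],"fingers":-1},{"dp":[0,0,0.05],"delta_rot":[0,0,0],"fingers":-1},{"dp":[0,0,0.02],"delta_rot":[0,0,0],"fingers":-1},{"dp":[0,0,0],"delta_rot":[0,0,0],"fingers":-1},{"dp":[0,0,0],"delta_rot":[0,0,0],"fingers":-1}]' 40 >/dev/null; python3 h.py 605.5 102.8 101 98.6
```

```text
t 37.9 tcp [605.6 102.9 113.6] yaw -81.4 q6 1.41 F [-0.1 -0.6 -0.7] gap 0.30
turn 0.0 deg: 1 rows of [-0.0002  0.0004 -0.0001] | shift 1 rows of [-0.0002  0.0002  0.0252] total [-0.0002  0.0002  0.0252]
```

```bash
python3 -m crank '[{"dp":[0,0,0.008],"delta_rot":[0,0.0003,0],"fingers":-1},{"dp":[0,0,0.005],"delta_rot":[0,0,0],"fingers":-1},{"dp":[0,0,0.004],"delta_rot":[0,0,0],"fingers":-1},{"dp":[0,0,0.004],"delta_rot":[0,0,0],"fingers":-1},{"dp":[0,0,0.003],"delta_rot":[0,0,0],"fingers":-1},{"dp":[0,0,0],"delta_rot":[0,0,0],"fingers":-1}]' 40
```

```text
t: 38.4
tcp_pos: [0.6062, 0.1031, 0.1028]
tool_rot: [0.997, 0.075, 0.001, -0.0]
force: [-0.2, -0.8, -0.9]
finger_gap: 0.305
gripper_force: 39.7
```

No contact force; it's in the mouth. Lower a bit, release, check.

```bash
python3 -m crank '[{"dp":[0,0,0.003],"delta_rot":[0,0,0],"fingers":-1},{"dp":[0,0,0],"delta_rot":[0,0,0],"fingers":-0.35},{"dp":[0,0,0],"delta_rot":[0,0,0],"fingers":-0.1},{"dp":[0,0,0],"delta_rot":[0,0,0],"fingers":0.3},{"dp":[0,0,0],"delta_rot":[0,0,0],"fingers":0.3},{"dp":[0,0,0],"delta_rot":[0,0,0],"fingers":0.3},{"dp":[0,0,-0.05],"delta_rot":[0,0,0],"fingers":0.3},{"dp":[0,0,-0.08],"delta_rot":[0,0,0],"fingers":0.3},{"dp":[0,0,-0.08],"delta_rot":[0,0,0],"fingers":0.3},{"dp":[0,0,-0.06],"delta_rot":[0,0,0],"fingers":0.3},{"dp":[0,0,0],"delta_rot":[0,0,0],"fingers":0.3},{"dp":[0,0,0],"delta_rot":[0,0,0],"fingers":0.3}]' 40
python3 m8.py; python3 h.py 611 -111.5 240 98.6
```

```text
t: 39.4
tcp_pos: [0.607, 0.1031, 0.2388]
tool_rot: [0.997, 0.075, 0.004, -0.0]
force: [-0.0, 0.3, -0.4]
finger_gap: 0.651
gripper_force: 0.0
b2 113 z 5.6 (p5 4.5 p95 6.7) ref 25.4 sat 102
b3 286 z 25.3 (p5 24.1 p95 26.5) ref 25.4 sat 1
b4 451 z 25.7 (p5 24.3 p95 254.1) ref 240.1 sat 1
b5 320 z 5.9 (p5 4.9 p95 7.1) ref 25.6 sat 91
t 39.5 tcp [605.8 103.1 236.8] yaw -81.4 q6 1.41 F [-1.1  0.5 -0.8] gap 0.65
turn 0.0 deg: 1 rows of [-0.0001 -0.0006 -0.    ] | shift 6 rows of [-0.009   0.071  -0.0011] total [-0.0539  0.4258 -0.0063]
```

Both flush. Third bush.

```bash
python3 -m crank '[{"dp":[-0.009,0.071,-0.001],"delta_rot":[0,0,0],"fingers":0.3},{"dp":[-0.009,0.071,-0.001],"delta_rot":[0,0,0],"fingers":0.3},{"dp":[-0.009,0.071,-0.001],"delta_rot":[0,0,0],"fingers":0.3},{"dp":[-0.009,0.071,-0.001],"delta_rot":[0,0,0],"fingers":0.3},{"dp":[-0.009,0.071,-0.001],"delta_rot":[0,0,0],"fingers":0.3},{"dp":[-0.009,0.071,-0.001],"delta_rot":[0,0,0],"fingers":0.3},{"dp":[0,0,0],"delta_rot":[0,0,0],"fingers":0.3},{"dp":[0,0,0],"delta_rot":[0,0,0],"fingers":0.3},{"dp":[0,0,0],"delta_rot":[0,0,0],"fingers":0.3}]' 40 >/dev/null
python3 m6.py;python3 h.py 612 -111.2 85 98.6
```

```text
tcp [ 0.61006837 -0.11046761  0.23742151]
bush [ 612.9 -111.1] r 13.8 px [282. 193.]
t 40.2 tcp [ 610.1 -110.5  237.4] yaw -81.4 q6 1.06 F [ 0.4 -0.7  0.8] gap 0.65
turn -0.0 deg: 1 rows of [-0.0005  0.0001  0.    ] | shift 4 rows of [0.0009 0.0005 0.0762] total [0.0036 0.002  0.3048]
```

```bash
python3 -m crank '[{"dp":[0.0036,0.001,0.03],"delta_rot":[0,0,0],"fingers":0.3},{"dp":[0,0,0.08],"delta_rot":[0,0,0],"fingers":0.3},{"dp":[0,0,0.08],"delta_rot":[0,0,0],"fingers":0.3},{"dp":[0,0,0.06],"delta_rot":[0,0,0],"fingers":0.3},{"dp":[0,0,0.04],"delta_rot":[0,0,0],"fingers":0.3},{"dp":[0,0,0.012],"delta_rot":[0,0,0],"fingers":0.3},{"dp":[0,0,0],"delta_rot":[0,0,0],"fingers":0.3},{"dp":[0,0,0],"delta_rot":[0,0,0],"fingers":0.3}]' 40;python3 h.py 612.2 -111.3 85 98.6
```

```text
t: 40.92
tcp_pos: [0.6136, -0.1107, 0.0884]
tool_rot: [0.997, 0.076, 0.001, -0.0]
force: [0.3, 0.3, 1.3]
finger_gap: 0.648
gripper_force: 0.0
t 40.9 tcp [ 613.6 -110.7   88.4] yaw -81.3 q6 1.06 F [0.3 0.3 1.3] gap 0.65
turn -0.1 deg: 1 rows of [-0.0001 -0.0004  0.0002] | shift 1 rows of [-0.003   0.0007  0.0067] total [-0.003   0.0007  0.0067]
```

```bash
python3 -m crank '[{"dp":[-0.003,0.001,0.007],"delta_rot":[0,0,0],"fingers":0.1},{"dp":[0,0,0],"delta_rot":[0,0,0],"fingers":-0.1},{"dp":[0,0,0],"delta_rot":[0,0,0],"fingers":-0.3},{"dp":[0,0,0],"delta_rot":[0,0,0],"fingers":-0.6},{"dp":[0,0,0],"delta_rot":[0,0,0],"fingers":-1},{"dp":[0,0,0],"delta_rot":[0,0,0],"fingers":-1},{"dp":[0,0,0],"delta_rot":[0,0,0],"fingers":-1}]' 40
python3 -m crank '[{"dp":[0,0,-0.02],"delta_rot":[0,0,0],"fingers":-1},{"dp":[0,0,-0.06],"delta_rot":[0,0,0],"fingers":-1},{"dp":[0,0,-0.08],"delta_rot":[0,0,0],"fingers":-1},{"dp":[0,0,-0.07],"delta_rot":[0,0,0],"fingers":-1},{"dp":[0,0,0],"delta_rot":[0,0,0],"fingers":-1},{"dp":[0,0,0],"delta_rot":[0,0,0],"fingers":-1}]' 40
python3 m6.py;python3 h.py 653.2 99.2 200 98.6
```

```text
t: 41.5
tcp_pos: [0.6123, -0.1126, 0.086]
tool_rot: [0.997, 0.075, 0.002, -0.0]
force: [-0.8, 1.0, 6.9]
finger_gap: 0.3
gripper_force: 39.2
t: 42.0
tcp_pos: [0.6128, -0.1131, 0.2027]
tool_rot: [0.997, 0.075, 0.004, 0.001]
force: [0.0, -0.1, -1.3]
finger_gap: 0.304
gripper_force: 39.6
tcp [ 0.61151807 -0.11262625  0.20062457]
t 42.0 tcp [ 611.5 -112.6  200.6] yaw -81.4 q6 1.06 F [ 0.7  0.3 -2. ] gap 0.30
turn 0.0 deg: 1 rows of [ 0.     -0.0006 -0.0001] | shift 6 rows of [ 0.0243 -0.0677  0.0002] total [ 0.1458 -0.4064  0.0012]
```

```bash
python3 -m crank '[{"dp":[0.0243,-0.0677,0],"delta_rot":[0,0,0],"fingers":-1},{"dp":[0.0243,-0.0677,0],"delta_rot":[0,0,0],"fingers":-1},{"dp":[0.0243,-0.0677,0],"delta_rot":[0,0,0],"fingers":-1},{"dp":[0.0243,-0.0677,0],"delta_rot":[0,0,0],"fingers":-1},{"dp":[0.0243,-0.0677,0],"delta_rot":[0,0,0],"fingers":-1},{"dp":[0.0243,-0.0677,0],"delta_rot":[0,0,0],"fingers":-1},{"dp":[0,0,0.03],"delta_rot":[0,0,0],"fingers":-1},{"dp":[0,0,0.07],"delta_rot":[0,0,0],"fingers":-1},{"dp":[0,0,0.05],"delta_rot":[0,0,0],"fingers":-1},{"dp":[0,0,0.02],"delta_rot":[0,0,0],"fingers":-1},{"dp":[0,0,0],"delta_rot":[0,0,0],"fingers":-1},{"dp":[0,0,0],"delta_rot":[0,0,0],"fingers":-1}]' 40 >/dev/null; python3 h.py 653.4 99.2 101 98.6; python3 m7.py
```

```text
t 43.0 tcp [652.9  99.  113.5] yaw -81.4 q6 1.40 F [-0.3 -0.1 -0.4] gap 0.30
turn 0.0 deg: 1 rows of [-0.0002  0.0001 -0.0001] | shift 1 rows of [ 0.0011 -0.0002  0.0251] total [ 0.0011 -0.0002  0.0251]
tcp [0.65391073 0.09894626 0.11500138]
bore [655.7  99.4] r 15.0 ell [658.5  99.9] [21.3 27.1] lx 98
template ((668.495849609375, 97.97911834716797), (59.97863006591797, 48.26080322265625), 85.60307312011719) noise 0.0006149849216981782
```

```bash
python3 -m crank '[{"dp":[0.0008,0,0.008],"delta_rot":[0,0.0002,0],"fingers":-1},{"dp":[0,0,0.005],"delta_rot":[0,0,0],"fingers":-1},{"dp":[0,0,0.004],"delta_rot":[0,0,0],"fingers":-1},{"dp":[0,0,0.004],"delta_rot":[0,0,0],"fingers":-1},{"dp":[0,0,0.003],"delta_rot":[0,0,0],"fingers":-1},{"dp":[0,0,0.003],"delta_rot":[0,0,0],"fingers":-1},{"dp":[0,0,0],"delta_rot":[0,0,0],"fingers":-1}]' 40
```

```text
t: 43.68
tcp_pos: [0.6538, 0.0993, 0.1011]
tool_rot: [0.997, 0.075, 0.002, -0.001]
force: [-0.4, 0.1, -0.7]
finger_gap: 0.298
gripper_force: 39.7
```

```bash
python3 -m crank '[{"dp":[0,0,0],"delta_rot":[0,0,0],"fingers":-0.35},{"dp":[0,0,0],"delta_rot":[0,0,0],"fingers":-0.1},{"dp":[0,0,0],"delta_rot":[0,0,0],"fingers":0.3},{"dp":[0,0,0],"delta_rot":[0,0,0],"fingers":0.3},{"dp":[0,0,0],"delta_rot":[0,0,0],"fingers":0.3},{"dp":[0,0,-0.05],"delta_rot":[0,0,0],"fingers":0.3},{"dp":[0,0,-0.08],"delta_rot":[0,0,0],"fingers":0.3},{"dp":[0,0,-0.08],"delta_rot":[0,0,0],"fingers":0.3},{"dp":[-0.06,0,-0.05],"delta_rot":[0,0,0],"fingers":0.3},{"dp":[-0.06,0,-0.05],"delta_rot":[0,0,0],"fingers":0.3},{"dp":[0,0,0],"delta_rot":[0,0,0],"fingers":0.3},{"dp":[0,0,0],"delta_rot":[0,0,0],"fingers":0.3}]' 40
python3 m8.py
python3 - <<'E'
import re
src=open('m1.py').read()
src=src.replace("(285,140,350,290),.056","(370,150,470,310),.029").replace("(z>.046)&(z<.0585)&(V<150)","(z>.022)&(z<.036)&(V<200)")
src=src.split("rect((z>.058)")[0]
exec(src)
E
```

```text
t: 44.68
tcp_pos: [0.5936, 0.0902, 0.2582]
tool_rot: [0.997, 0.075, 0.003, -0.0]
force: [-0.1, 0.1, 0.1]
finger_gap: 0.651
gripper_force: 0.0
b2 123 z 5.6 (p5 4.6 p95 7.0) ref 25.4 sat 100
b3 277 z 25.3 (p5 23.5 p95 26.4) ref 25.4 sat 1
b4 3590 z 271.6 (p5 25.6 p95 282.7) ref 244.6 sat 37
b5 339 z 25.5 (p5 24.4 p95 26.7) ref 328.3 sat 1
mat c 537.1 -371.8 size 316 138 longaxis 1.7 deg; medz 2.2
old c 536.3 -369.4 size 268 65 longaxis 1.7 deg; medz 29.8
new c 533.9 106.7 size 220 61 longaxis 175.2 deg; medz 25.2
handle c 515.7 333.1 size 192 126 longaxis 90.8 deg; medz 658.4
block c 544.1 425.3 size 36 24 longaxis 86.2 deg; medz 61.8
```

```bash
python3 -c "
from station import manip
print(manip.sign_off())"
```

```text
the job is handed in; nothing more can be done
None
```

I handed in the job: all three bushes present (old bores 2, 3 and 4) are in new bores 3, 4 and 5 and measured flush, the ejector is back upright in its block, the hold-down bar is swung aside, and the old template lies flat on the middle of the mat.

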